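Line up exchange modules on the indexing turntable and turn them to the scanner

TASK

Turn the turntable by its handle to the loading detent, so that its row of white outlines is on the robot's side, and set every loose black plug-in module flat, contacts up, on an outline, one to each and squared with it, filling the row from the end-stop end without a gap so that they stand in an even row. Then turn the table a quarter turn clockwise until it clicks in the detent with the row facing the scanner, the row still in order. Leave the other things on the bench where they are.

Things in the scene. Friction and masses are not known exactly. Their poses are not given: they have to be found in the camera images.
- mod1_c (a point): one of four to six identical plug-in modules (None at the start: not there today): black plastic block 56 mm long (its x axis), 30 mm wide (y), 24 mm high, about 120 g, with a grey top carrying three brass contacts and a green line round its foot; lies loose on the bench, contacts up; the point is its centre, 12 mm above its underside; either way round is the same
- mod2_c (a point): one of four to six identical plug-in modules (None at the start: not there today): black plastic block 56 mm long (its x axis), 30 mm wide (y), 24 mm high, about 120 g, with a grey top carrying three brass contacts and a green line round its foot; lies loose on the bench, contacts up; the point is its centre, 12 mm above its underside; either way round is the same
- mod3_c (a point): one of four to six identical plug-in modules (None at the start: not there today): black plastic block 56 mm long (its x axis), 30 mm wide (y), 24 mm high, about 120 g, with a grey top carrying three brass contacts and a green line round its foot; lies loose on the bench, contacts up; the point is its centre, 12 mm above its underside; either way round is the same
- mod4_c (a point): one of four to six identical plug-in modules (None at the start: not there today): black plastic block 56 mm long (its x axis), 30 mm wide (y), 24 mm high, about 120 g, with a grey top carrying three brass contacts and a green line round its foot; lies loose on the bench, contacts up; the point is its centre, 12 mm above its underside; either way round is the same
- mod5_c (a point): one of four to six identical plug-in modules (None at the start: not there today): black plastic block 56 mm long (its x axis), 30 mm wide (y), 24 mm high, about 120 g, with a grey top carrying three brass contacts and a green line round its foot; lies loose on the bench, contacts up; the point is its centre, 12 mm above its underside; either way round is the same
- mod6_c (a point): one of four to six identical plug-in modules (None at the start: not there today): black plastic block 56 mm long (its x axis), 30 mm wide (y), 24 mm high, about 120 g, with a grey top carrying three brass contacts and a green line round its foot; lies loose on the bench, contacts up; the point is its centre, 12 mm above its underside; either way round is the same
- slot1 (a point): place 1 of the row of six white outlines (64 mm long, 36 mm wide, 38 mm apart centre to centre) on the turntable's disc: the one next to the raised steel end stop (50 x 8 mm, 12 mm high, its middle 29 mm beyond this centre). The point is the outline's centre on the disc's top face, 35 mm above the bench; x is the outline's long direction and points towards the disc's axis, 65 mm from the row's line; y points along the row to the end stop; it turns with the disc
- slot2 (a point): centre of place 2 of the row, 38 mm from place 1; same height and axes as slot1
- slot3 (a point): centre of place 3 of the row, 76 mm from place 1; same height and axes as slot1
- slot4 (a point): centre of place 4 of the row, 114 mm from place 1; same height and axes as slot1
- slot5 (a point): centre of place 5 of the row, 152 mm from place 1; same height and axes as slot1
- slot6 (a point): centre of place 6 of the row, 190 mm from place 1; same height and axes as slot1
- tt_axis (a point): the turntable's hinge axis, at the top face of its round aluminium disc (330 mm across, 14 mm thick, grey top, 35 mm above the bench, on a dark foot 300 mm across; nothing else on it but the end stop and the handle)
- tt_handle (a point): the turntable's handle: upright round steel post 22 mm thick on the disc, 123 mm from the axis, standing 42 mm above the disc's top; the point is half-way up (21 mm above the disc, 56 mm above the bench); it turns with the disc
- turntable (a joint): turning angle of the disc in rad, growing anticlockwise seen from above, with stops at -1.95 and 0.40. It clicks into a detent at 0 (loading position: the row of outlines on the robot's side) and into one at -1.571, a quarter turn clockwise (the row on the scanner's side, to the robot's left). About 1 N at the handle turns it, up to about 6 N into or out of a detent; it stays where it is left, and within about 0.05 of a detent it is drawn in
- scanner: white upright inspection scanner, fixed to the bench to the left of the turntable, 240 mm wide along its x, 190 mm high, its window facing the disc; origin on the bench; it reaches from 30 mm before (its -y, towards the disc) to 70 mm behind the origin
- tape_roll: loose bystander: grey roll of tape lying flat, 68 mm across, 24 mm high, among the modules; origin at the centre of its underside
- screw_tin: loose bystander: small round steel tin, 54 mm across, 42 mm high, among the modules; origin at the centre of its underside
- spray_bottle: loose bystander: clear bottle 64 mm across, 150 mm high behind the turntable, to its left; origin at the centre of its underside
- mug: loose bystander: white mug 80 mm across, 90 mm high at the front left; origin at the centre of its underside

How it is judged:
By the outcome, as a careful person would: the job done as asked, in the order asked, and still so for the second after the job is handed in, with the robot touching nothing.
Of mod1, mod2, mod3, mod4, mod5, mod6 only 4 to 6 are there at a start; the rules pass over those that are not, and their reading is None.
At some moment in a run one of mod1, mod2, mod3, mod4, mod5, mod6 may be knocked a few centimetres aside while the robot is not near it.
It also fails if it takes over 210 s, if anything falls off the work surface, if the arm or the gripper's body presses on something with over 40 N, if the wrist force passes 120 N, or if a joint passes its speed limit or range.

ROBOT

A 6-joint arm with a two-finger parallel gripper is mounted at the origin on the work surface. World frame = base frame: x ahead of the robot, y to its left, z up, the work surface at z = 0. Lengths are in m, angles in rad, forces in N, time in s.
With the tool pointing down it reaches from about 0.25 to 0.725 m from the base axis. Payload 4 kg.
Tool frame: the origin (TCP) lies on the mounting face of the last link; the fingertips stand 173 mm ahead of it and the grasp point (between the pads) lies 155 mm ahead of it; z points along the fingers, y is the line along which they close (so a half turn about z gives the same grasp; the last joint's range is limited). The gripper opens to 85 mm and grips with 20 to 120 N. Pads are 22 mm wide; open, the fingers measure 114 mm over their backs; the gripper's body (76 mm by 85 mm) begins 54 mm behind the grasp point. The pads swing forward as they close: fully open they stand 13 mm farther back than shut.
Start: joints at [-1.255, 0.241, 0.005, 1.335, 0, 1.571], TCP at [0.155, -0.475, 0.405] pointing down, gripper open.
Joint ranges: [-2.72, 2.72], [-1.05, 1.87], [-1.09, 1.28], [-1.99, 2.15], [-1.42, 1.44], [-3.14, 3.14]. Speed limits (rad/s): [2.79, 2.79, 3.14, 3.14, 3.14, 3.14].

INTERFACE

Orientations are given as a rotation vector (axis times angle).
In Python, from station import arm gives the robot as it stands.
- The arm moves only by the shell command python3 -m handwheel 'ROWS' [OPENING] [FORCE]. ROWS is JSON, one flat list of numbers, 4 for each row, row after row: the shift along the tool's x, y, z in m, then the turn about the tool's z in degrees. A call has 1 to 8 rows; each row shifts and turns the commanded pose from where the row before left it, along the tool's axes as they then stand; what a row does not reach is not made up. A row lasts 1/12 s, in which the tool goes at most 41.7 mm and 7.16 degrees, less where a joint would pass 70% of its speed; a pose out of reach is approached as far as the arm can. A call is refused whole if a number of a shift passes 0.0417 or a number of a turn 7.16, either way. A call with a gripper value outside its range is refused whole. OPENING is the closure, from -1 (fully open) to 1 (shut), so that 0 is half open, set as the call begins (- or left out, the last holds). The fingers move at their own pace and stop on an object; FORCE is the grip in N (left out, the last holds). Time passes only in rows, so rows that do not move let the fingers close. It gives the time, the measured TCP pose, the force, the opening and the grip force at its end, in the units of the state.
- arm.sense(): the state, without advancing time (a new reading comes with each control period).
- arm.capture(name): name is "scene" or "top" or "wrist"; returns (picture, depth): 400x640x3 uint8, red, green, blue; 400x640 float32, m along the optical axis (not along the pixel's ray), 0 where there is no reading.
- arm.camera_model(name): a dict with "fx", "fy", "cx", "cy" (pixels), "camera_from_world" (4x4, takes a point from world to camera coordinates); the wrist camera has in their place "T_tool_cam" (4x4, takes a point from camera to tool coordinates, whose origin is the TCP and whose axes are the flange's). Camera axes: x right, y up, looking along -z (the intrinsics and any distortion apply to the point x, -y, -z); pixel columns grow to the right and rows downward; lengths in m; the calibration is good to about 2 mm. A picture is of the moment at which its call begins: read the wrist's pose just before it. camera_model takes no time and is no camera call.
- arm.sign_off(): hands the job in; it is judged then, once.
Trained networks look in the newest picture that a camera, given by its name, has taken for a name from the list of things; names that differ only in an ending like _2 or _b are one class to them, and where a whole thing is asked for, a point or a joint stands for the part that bears it (a point fixed in the world has none). Each returns a list of dicts, best first, with "confidence" (0 to 1); they miss things now and then, are a little off and sometimes report something else, mostly with a low value. They report only what shows in the picture. A call takes as long as a camera call.
- arm.recognise(camera, target): "extent" ([left, top, width, height] in pixels, round what is visible of it).
- arm.spot_point(camera, target): "location" ([column, row] in pixels: a listed point, or the origin of a listed thing).
The state is a dict: "t": time; "joint_positions": joint angles; "qd": joint speeds; "joint_torque": joint torques, N m; "ee_pos": TCP position; "tool_rot": TCP orientation; "force": force on the tool from outside, world axes, zero at the start; "torque": the same for the moment, N m; "finger_gap": opening from 0.0 (shut) to 1.0 (fully open); "finger_force": force on a finger pad.
Only numpy, scipy, OpenCV 4.12 (cv2) and the standard library are available. Lean on these libraries where they do the work, as an engineer would, in place of code of your own. Each camera call takes 0.05 s, during which the arm holds its last target. There are 200 camera calls.

## Working session

There is one attempt and no reset: what is moved stays moved. The work goes in short steps, Python scripts to look and compute and a shell command to move; the robot and the scene stay as the last step left them, time stands still between calls to the robot, and variables do not carry over. Pictures are saved under pics/ and viewed, at most 14 in all, crops included, and the job is handed in when it is done.

```bash
mkdir -p pics; ls; cat > h.py <<'E'
import numpy as np, cv2
from station import arm
from scipy.spatial.transform import Rotation as R
def w(cam,px,z=None,depth=None):
    m=arm.camera_model(cam)
    if 'camera_from_world' in m: T=np.linalg.inv(m['camera_from_world'])
    else:
        s=arm.sense();B=np.eye(4);B[:3,:3]=R.from_rotvec(s['tool_rot']).as_matrix();B[:3,3]=s['ee_pos'];T=B@m['T_tool_cam']
    d=np.array([(px[0]-m['cx'])/m['fx'],-(px[1]-m['cy'])/m['fy'],-1.])
    dw=T[:3,:3]@d;o=T[:3,3]
    k=(z-o[2])/dw[2] if z is not None else depth
    return o+k*dw
def save(cam,name):
    p,d=arm.capture(cam);cv2.imwrite('pics/'+name+'.png',p[:,:,::-1]);return p,d
E
python3 - <<'E'
from h import *
s=arm.sense();print(s)
for c in['top','scene']:
    p,d=save(c,c+'0');m=arm.camera_model(c);print(c,m)
for t,z in [('mod1_c',.012),('slot1',.035),('slot6',.035),('tt_axis',.035),('tt_handle',.056),('tape_roll',0),('screw_tin',0),('mug',0),('spray_bottle',0),('scanner',0)]:
    for r in arm.spot_point('top',t)[:7]: print(t,np.round(r['confidence'],2),np.round(r['location'],1),np.round(w('top',r['location'],z),3))
E
```

```text
pics
{'t': 0.0, 'joint_positions': array([-1.25500612e+00,  2.41438769e-01,  3.74782752e-03,  1.33520673e+00,
        1.50511094e-05,  1.57076379e+00]), 'qd': array([ 0.00091642,  0.00198695,  0.00228485, -0.00084272,  0.0017916 ,
       -0.00174684]), 'joint_torque': array([-4.64331570e-04, -3.72319436e+01,  2.52406508e+01,  1.68948137e-02,
        4.15154238e-05,  8.95971297e-07]), 'ee_pos': array([ 0.15520511, -0.47502834,  0.40380871]), 'tool_rot': array([-3.10045284e+00, -4.93707263e-01,  4.95286590e-04]), 'force': array([-0.48015239,  0.05040228,  0.2226987 ]), 'torque': array([ 0.02790794,  0.0534268 , -0.06137079]), 'finger_force': 0.0, 'finger_gap': 1.0011815547979557}
top {'fx': 376.78991779603257, 'fy': 376.78991779603257, 'cx': 312.57015547415807, 'cy': 196.14487522480326, 'camera_from_world': array([[-0.04326548, -0.99905945, -0.0028839 ,  0.06742448],
       [ 0.9782452 , -0.04294996,  0.20295721, -0.56092267],
       [-0.20289018,  0.00595988,  0.97918336, -0.92153621],
       [ 0.        ,  0.        ,  0.        ,  1.        ]])}
scene {'fx': 404.91860842637624, 'fy'
[... 902 characters left out ...]
20.9] [0.506 0.142 0.035]
slot6 0.63 [272.6 213.1] [0.527 0.15  0.035]
tt_axis 0.82 [294.9 203.1] [0.551 0.09  0.035]
tt_axis 0.53 [230.  142.8] [0.727 0.263 0.035]
tt_handle 0.73 [391.4 256.4] [ 0.4   -0.149  0.056]
tt_handle 0.62 [311.  157.8] [0.668 0.043 0.056]
tape_roll 0.9 [433.4 214.7] [ 0.509 -0.284  0.   ]
tape_roll 0.2 [177.9 213.7] [0.542 0.412 0.   ]
screw_tin 0.74 [423.3 165.2] [ 0.65  -0.271  0.   ]
mug 0.95 [206.  281.7] [0.358 0.333 0.   ]
mug 0.59 [177.7 210.4] [0.552 0.413 0.   ]
spray_bottle 0.74 [297.4 203.1] [0.558 0.085 0.   ]
spray_bottle 0.68 [227.6 141.9] [0.743 0.277 0.   ]
scanner 0.61 [179.5 210.4] [0.551 0.408 0.   ]
scanner 0.44 [271.3 212. ] [0.536 0.157 0.   ]
```

View pics/top0.png

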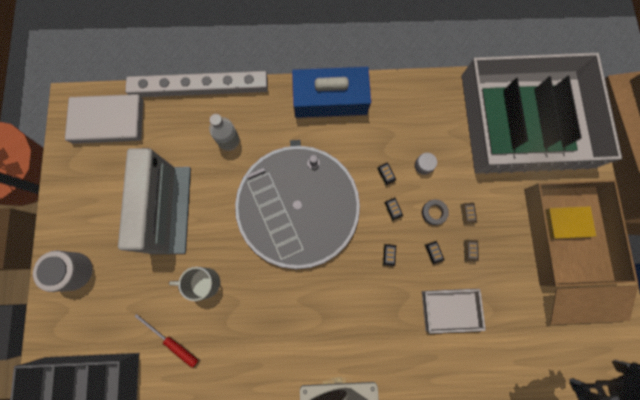

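View pics/scene0.png

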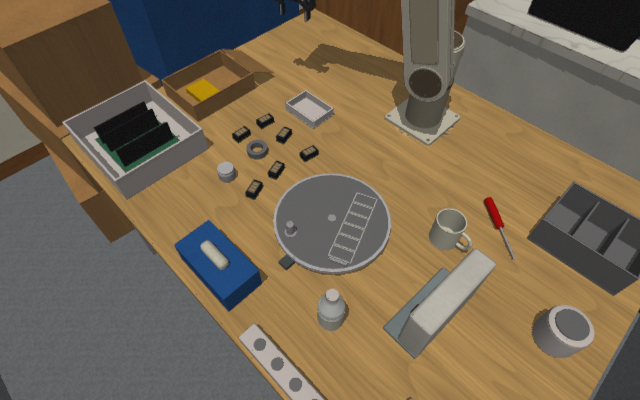

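The top view shows six modules at about (387,174), (394,209), (390,255), (435,252), (471,250) and (470,213). The disc centre is at (297,205), the end stop at (257,174) and the handle at (313,162). The scene view agrees, with the table about 69° clockwise of the loading detent.

```bash
cat >> h.py <<'E'
def cloud(cam,d):
    m=arm.camera_model(cam)
    if 'camera_from_world' in m: T=np.linalg.inv(m['camera_from_world'])
    else:
        s=arm.sense();B=np.eye(4);B[:3,:3]=R.from_rotvec(s['tool_rot']).as_matrix();B[:3,3]=s['ee_pos'];T=B@m['T_tool_cam']
    v,u=np.mgrid[:400,:640]
    c=np.stack([(u-m['cx'])/m['fx']*d,-(v-m['cy'])/m['fy']*d,-d],-1)
    P=c@T[:3,:3].T+T[:3,3];P[d<=0]=np.nan;return P
def blobs(P,lo,hi,amin,amax,box=(.2,.75,-.5,.4)):
    """components of the height band -> rectangles in world (x,y,L,W,long-axis deg, z)"""
    m=((P[...,2]>lo)&(P[...,2]<hi)&(P[...,0]>box[0])&(P[...,0]<box[1])&(P[...,1]>box[2])&(P[...,1]<box[3])).astype('uint8')
    n,l=cv2.connectedComponents(m,connectivity=4);o=[]
    for i in range(1,n):
        q=P[l==i]
        if len(q)<12: continue
        (x,y),(a,b),t=cv2.minAreaRect((q[:,:2]*1000).astype('float32'))
        if a<b:a,b,t=b,a,t+90
        if amin<a<amax:
            o.append((x/1000,y/1000,a,b,(t+90)%180-90,np.median(q[:,2])*1000,len(q)))
    return o
def pose():
    s=arm.sense();M=R.from_rotvec(s['tool_rot']).as_matrix();return s['ee_pos'],np.degrees(np.arctan2(M[1,0],M[0,0])),M,s
def to(x,y,z,psi):
    """turn about tool z, then shift in tool axes after the turn"""
    p,h,M,s=pose();d=np.array([x,y,z])-p;a=np.radians(psi);tx=np.array([np.cos(a),np.sin(a),0]);ty=np.array([np.sin(a),-np.cos(a),0])
    turn=-((psi-h+180)%360-180)
    print('turn %.1f then dx %.1f dy %.1f dz %.1f mm'%(turn,d@tx*1000,d@ty*1000,-d[2]*1000),'| psi now %.1f'%h,'j6 %.2f'%s['joint_positions'][5])
E
python3 - <<'E'
from h import *
p,d=arm.capture('top');P=cloud('top',d)
for b in blobs(P,.014,.034,20,90): print('mod?',np.round(b,3))
for b in blobs(P,.044,.09,5,90,(.35,.75,-.1,.28)): print('ondisc',np.round(b,3))
# disc
m=(abs(P[...,2]-.035)<.006)&(P[...,0]>.3)&(P[...,0]<.76)&(P[...,1]>-.15)&(P[...,1]<.3)
n,l,st,ce=cv2.connectedComponentsWithStats(m.astype('uint8'));i=1+np.argmax(st[1:,4]);q=P[l==i];print('disc',cv2.minEnclosingCircle((q[:,:2]*1000).astype('float32')),np.median(q[:,2]),q[:,:2].mean(0))
to(.668,.043,.33,-22)
E
```

```text
mod? [  0.712  -0.479  74.081  40.399   0.249  15.436 185.   ]
mod? [  0.727   0.263  58.875  19.975 -61.868  25.46   56.   ]
mod? [  0.707  -0.466  20.948   6.183 -48.789  14.802  16.   ]
mod? [7.2100e-01 8.5000e-02 2.8081e+01 2.7107e+01 8.7782e+01 1.5335e+01
 5.6000e+01]
mod? [ 0.635 -0.255 49.737 19.391 41.787 27.532 64.   ]
mod? [ 6.2600e-01 -1.6200e-01  5.6006e+01  3.1390e+01  2.2153e+01  2.4665e+01
  2.3900e+02]
mod? [ 5.2800e-01 -1.7300e-01  5.5636e+01  3.1108e+01  1.8943e+01  2.4655e+01
  2.4800e+02]
mod? [ 5.1300e-01 -2.8200e-01  6.7501e+01  6.5376e+01  8.6964e+01  2.4204e+01
  3.7000e+02]
mod? [  0.507  -0.373  55.423  31.732  -0.773  24.365 265.   ]
mod? [  0.408  -0.367  55.035  32.575  -3.919  24.611 277.   ]
mod? [  0.407  -0.27   55.628  30.754  16.312  24.714 269.   ]
mod? [ 4.0600e-01 -1.5100e-01  5.6043e+01  3.0557e+01 -7.8670e+00  2.4640e+01
  2.6200e+02]
mod? [ 0.361  0.303 61.904 15.253 11.03  24.241 49.   ]
mod? [ 0.354  0.359 68.572 27.002  3.198 23.926 75.   ]
mod? [ 0.215 -0.252 33.45   2.027 89.734 25.186 17.   ]
ondisc [  0.726   0.257  50.149  12.714 -48.186  68.286 131.   ]
ondisc [6.5800e-01 3.8000e-02 2.0353e+01 1.9581e+01 4.3967e+01 7.5944e+01
 7.9000e+01]
ondisc [  0.636   0.192  49.799   8.771 -66.546  47.902  61.   ]
disc ((546.096435546875, 85.21500396728516), 164.87445068359375) 0.03625199559064629 [0.53984946 0.08498186]
turn 40.1 then dx 281.2 dy -672.6 dz 74.7 mm | psi now 18.1 j6 1.57
```

```bash
python3 -m handwheel '[0,0,0,6.8, 0,0,0,6.8, 0,0,0,6.8, 0,0,0,6.8, 0,0,0,6.8, 0,0,0,6.9]' -0.3 30
python3 -m handwheel '[0.0138,-0.0335,0,0, 0.0138,-0.0335,0,0, 0.0138,-0.0335,0,0, 0.0138,-0.0335,0,0, 0.0138,-0.0335,0,0, 0.0138,-0.0335,0,0, 0.0138,-0.0335,0,0, 0.0138,-0.0335,0,0]'
python3 -m handwheel '[0.0138,-0.0335,0,0, 0.0138,-0.0335,0,0, 0.0138,-0.0335,0,0, 0.0138,-0.0335,0,0, 0.0138,-0.0335,0,0, 0.0138,-0.0335,0,0, 0.0138,-0.0335,0,0, 0.0138,-0.0335,0,0]'
python3 - <<'E'
from h import *
to(.658,.038,.30,-22.8)
E
```

```text
t: 1.15
ee_pos: [0.1553, -0.4753, 0.4047]
tool_rot: [3.078, -0.63, 0.0]
force: [-0.8, 0.3, -0.4]
finger_gap: 0.651
finger_force: 0.0
t: 1.82
ee_pos: [0.3618, -0.2695, 0.405]
tool_rot: [3.079, -0.621, 0.001]
force: [0.3, 0.1, 0.2]
finger_gap: 0.65
finger_force: 0.0
t: 2.48
ee_pos: [0.5332, -0.1456, 0.4083]
tool_rot: [-3.048, 0.43, -0.012]
force: [-0.7, 0.1, 1.3]
finger_gap: 0.647
finger_force: 0.0
turn 6.7 then dx 43.9 dy -217.6 dz 108.3 mm | psi now -16.1 j6 3.14
```

```bash
for i in 1 2 3; do python3 -m handwheel '[0,0,0,-7, 0,0,0,-7, 0,0,0,-7, 0,0,0,-7, 0,0,0,-7, 0,0,0,-7, 0,0,0,-7, 0,0,0,-7]' >/dev/null; done
python3 - <<'E'
from h import *
to(.658,.038,.30,157.2)
E
```

```text
turn -5.0 then dx -44.4 dy 218.6 dz 108.4 mm | psi now 152.2 j6 0.20
```

```bash
python3 -m handwheel '[0,0,0,-5, -0.0064,0.0312,0.0155,0, -0.0064,0.0312,0.0155,0, -0.0063,0.0312,0.0155,0, -0.0063,0.0312,0.0155,0, -0.0063,0.0312,0.0155,0, -0.0063,0.0312,0.0155,0, -0.0063,0.0313,0.0154,0]' | tail -5
python3 -m handwheel '[0,0,0,0, 0,0,0,0]' >/dev/null
python3 - <<'E'
from h import *
to(.658,.038,.217,157.2)
p,d=save('wrist','w1');P=cloud('wrist',d)
for b in blobs(P,.06,.09,8,90,(.55,.75,-.1,.15)): print(np.round(b,3))
E
```

```text
ee_pos: [0.6614, 0.0448, 0.3128]
tool_rot: [0.629, 3.072, 0.099]
force: [-0.0, -1.1, 0.2]
finger_gap: 0.65
finger_force: 0.0
turn -0.2 then dx -0.2 dy -7.8 dz 94.2 mm | psi now 157.0 j6 0.46
[6.5900e-01 3.5000e-02 2.1109e+01 2.0929e+01 6.4620e+01 7.7541e+01
 9.9000e+02]
```

View pics/w1.png

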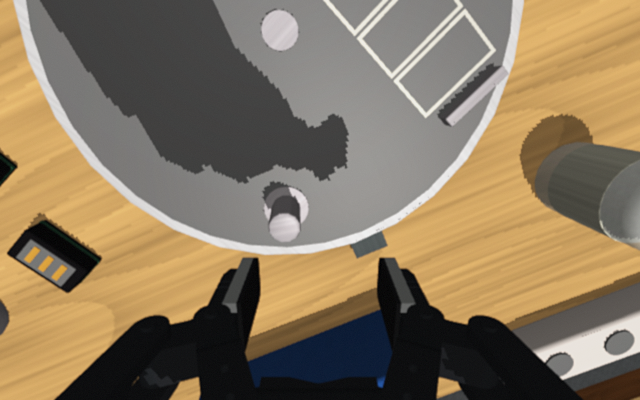

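The handle is at (285,215) in the wrist view, ahead of the fingers. Before going down I check whether the tool is tilted.

```bash
python3 - <<'E'
from h import *
p,h,M,s=pose();print(p,M.round(3),s['joint_positions'].round(2))
E
```

```text
[0.66064264 0.04402805 0.31254455] [[-0.92   0.392  0.015]
 [ 0.392  0.918  0.06 ]
 [ 0.01   0.061 -0.998]] [0.05 0.6  0.32 1.27 0.06 0.46]
```

```bash
python3 -m handwheel '[0,0,0,0, 0,0,0,0, 0,0,0,0]' |sed -n 2,3p; python3 -m handwheel '[0,-0.005,0,0, 0,0,0,0]' |sed -n 2,3p; python3 -c "
from h import *
p,h,M,s=pose();print(p,M.round(3),s['joint_positions'].round(3))"
```

```text
ee_pos: [0.6605, 0.0421, 0.3148]
tool_rot: [0.632, 3.07, 0.099]
ee_pos: [0.6583, 0.0373, 0.314]
tool_rot: [0.632, 3.071, 0.098]
[0.65832797 0.03729986 0.3139797 ] [[-0.919  0.394  0.018]
 [ 0.395  0.917  0.06 ]
 [ 0.008  0.062 -0.998]] [0.045 0.597 0.308 1.262 0.059 0.451]
```

Wrist saturation left a fixed lean of about 3.5°, roughly about the axis the modules will be gripped on. That is harmless as long as the helper works with the grasp point, so I update it.

```bash
cat >> h.py <<'E'
def to(x,y,z,psi):
    "target of the GRASP POINT; turn first, then shift in turned tool axes"
    p,h,M,s=pose();d=np.array([x,y,z])-(p+.155*M[:,2])
    turn=-((psi-h+180)%360-180);M2=M@R.from_euler('z',turn,degrees=True).as_matrix();e=M2.T@d*1000
    print('turn %.1f then dx %.1f dy %.1f dz %.1f mm'%(turn,*e),'| psi %.1f j6 %.2f gp'%(h,s['joint_positions'][5]),np.round(p+.155*M[:,2],4))
E
python3 -c "
from h import *
to(.659,.037,.060,157.2)"
```

```text
turn -0.4 then dx -2.5 dy -15.9 dz 98.5 mm | psi 156.8 j6 0.45 gp [0.6611 0.0466 0.1593]
```

```bash
python3 -m handwheel '[-0.0025,-0.016,0,0, 0,0,0.02,0, 0,0,0.02,0, 0,0,0.02,0, 0,0,0.02,0, 0,0,0.018,0, 0,0,0,0]' -0.3 30; python3 -m handwheel '[0,0,0,0, 0,0,0,0, 0,0,0,0, 0,0,0,0, 0,0,0,0, 0,0,0,0]' 1 30
python3 -c "
from h import *
to(.659,.037,.060,157.2)"
```

```text
t: 6.37
ee_pos: [0.6542, 0.028, 0.21]
tool_rot: [-0.631, -3.072, -0.095]
force: [-1.6, 0.5, -0.9]
finger_gap: 0.648
finger_force: 0.0
t: 6.87
ee_pos: [0.657, 0.0288, 0.2163]
tool_rot: [0.629, 3.069, 0.098]
force: [-0.6, -1.1, 5.8]
finger_gap: 0.259
finger_force: 29.7
turn -0.3 then dx 0.6 dy -1.5 dz 1.5 mm | psi 156.9 j6 0.44 gp [0.6601 0.0381 0.0616]
```

```bash
python3 -m handwheel '[0.0009,0.0145,0.0008,-6.77, 0.0009,0.0145,0.0008,-6.77, 0.0009,0.0145,0.0008,-6.77, 0.0009,0.0145,0.0008,-6.77, 0.0009,0.0145,0.0008,-6.77]'; python3 -m handwheel '[0.0009,0.0145,0.0008,-6.77, 0.0009,0.0145,0.0008,-6.77, 0.0009,0.0145,0.0008,-6.77, 0.0009,0.0145,0.0008,-6.77, 0.0009,0.0145,0.0008,-6.77, 0,0,0,0, 0,0,0,0]'
python3 -c "
from h import *
to(.546+.0870,.085+.0870,.060,225)"
```

```text
t: 7.28
ee_pos: [0.6639, 0.1012, 0.2163]
tool_rot: [-0.298, 3.103, 0.093]
force: [-4.4, 0.4, 8.2]
finger_gap: 0.258
finger_force: 29.0
t: 7.87
ee_pos: [0.6304, 0.1639, 0.216]
tool_rot: [-1.177, 2.869, 0.073]
force: [-3.6, -3.9, 7.1]
finger_gap: 0.253
finger_force: 33.2
turn -0.5 then dx 1.0 dy -0.5 dz 1.2 mm | psi -135.5 j6 -0.53 gp [0.6334 0.173  0.0613]
```

```bash
python3 -m handwheel '[0,0,0,0, 0,0,0,0, 0,0,0,0, 0,0,0,0]' -0.3|grep gap; python3 -m handwheel '[0,0,-0.02,0, 0,0,-0.03,0, 0,0,-0.03,0, 0,0,-0.03,0, 0,0,0,0]' -0.75|grep ee
cat > look.py <<'E'
from h import *
p,d=arm.capture('top');P=cloud('top',d)
for b in blobs(P,.044,.056,20,60,(.35,.75,-.1,.28)): print('stop',np.round(b,3))
for b in blobs(P,.014,.034,45,65,(.3,.7,-.5,-.1)): print('mod',np.round(b[:5],3).tolist())
for b in blobs(P,.051,.067,30,280,(.4,.56,-.1,.23)): print('ontable',np.round(b[:6],3).tolist())
print('t',arm.sense()['t'])
E
python3 look.py
python3 -c "
from h import *
to(.626,-.162,.2,112)"
```

```text
finger_gap: 0.648
ee_pos: [0.6307, 0.1575, 0.3314]
mod [0.639, -0.257, 52.382, 22.646, 33.795]
mod [0.626, -0.162, 56.141, 30.604, 21.94]
mod [0.528, -0.173, 56.151, 30.966, 18.031]
mod [0.507, -0.373, 55.415, 31.51, 0.274]
mod [0.408, -0.367, 54.73, 30.479, -3.682]
mod [0.407, -0.27, 55.908, 30.903, 16.495]
mod [0.406, -0.151, 55.893, 30.052, -7.574]
t 8.6667
turn 112.5 then dx -300.4 dy -129.4 dz -47.1 mm | psi -135.5 j6 -0.54 gp [0.6341 0.1673 0.1738]
```

```bash
for i in 1 2; do python3 -m handwheel '[0,0,0,7.03, 0,0,0,7.03, 0,0,0,7.03, 0,0,0,7.03, 0,0,0,7.03, 0,0,0,7.03, 0,0,0,7.03, 0,0,0,7.03]'>/dev/null; done
python3 -m handwheel '[-0.03,-0.013,-0.0047,0, -0.03,-0.013,-0.0047,0, -0.03,-0.013,-0.0047,0, -0.03,-0.013,-0.0047,0, -0.03,-0.013,-0.0047,0, -0.03,-0.013,-0.0047,0, -0.03,-0.013,-0.0047,0, -0.03,-0.013,-0.0047,0]' >/dev/null
python3 -m handwheel '[-0.03,-0.013,-0.0047,0, -0.03,-0.013,-0.0047,0, 0,0,0,0, 0,0,0,0]' >/dev/null
cat > wl.py <<'E'
from h import *
import sys
a=[float(v) for v in sys.argv[1:]]
p,d=arm.capture('wrist');P=cloud('wrist',d)
for b in blobs(P,.014,.034,45,65,(a[0]-.07,a[0]+.07,a[1]-.07,a[1]+.07)): print(np.round(b,3).tolist())
E
python3 wl.py .626 -.162; python3 -c "
from h import *
to(.626,-.162,.018,112)"; python3 look.py
```

```text
[0.627, -0.162, 55.79, 30.926, 22.358, 24.136, 1995.0]
turn 0.0 then dx -9.8 dy -2.9 dz 176.4 mm | psi 112.0 j6 0.90 gp [ 0.6224 -0.1628  0.1947]
stop [  0.723   0.258  44.073   8.74  -54.464  49.276  32.   ]
stop [ 0.48   0.208 49.309  5.908 -0.4   47.828 56.   ]
mod [0.626, -0.162, 56.09, 31.321, 21.648]
mod [0.528, -0.172, 55.775, 30.7, 19.244]
mod [0.406, -0.151, 55.883, 30.789, -8.098]
t 11.1
```

```bash
python3 -m handwheel '[-0.01,-0.003,0.022,0, 0,0,0.025,0, 0,0,0.025,0, 0,0,0.025,0, 0,0,0.025,0, 0,0,0.025,0, 0,0,0.02,0, 0,0,0.009,0]' |grep -E "force|gap"; python3 -m handwheel '[0,0,0,0, 0,0,0,0, 0,0,0,0, 0,0,0,0, 0,0,0,0]' 1 40
python3 -c "
from h import *
to(.626,-.162,.018,112)"
```

```text
force: [-0.5, -0.0, -0.9]
finger_gap: 0.877
finger_force: 0.0
t: 12.18
ee_pos: [0.625, -0.1717, 0.1762]
tool_rot: [-1.745, -2.59, -0.095]
force: [0.2, -0.8, -1.2]
finger_gap: 0.645
finger_force: 43.5
turn 0.1 then dx 0.9 dy -1.8 dz 3.4 mm | psi 112.1 j6 0.90 gp [ 0.628  -0.1624  0.0215]
```

```bash
python3 -m handwheel '[0,0,-0.01,0, 0,0,-0.02,0, 0,0,-0.03,0, 0,0,-0.03,0, 0,0,-0.02,0, 0,0,0,3.14, 0,0,0,6.3, 0,0,0,6.3]' |grep -E "force|gap"; python3 -m handwheel '[0,0,0,6.3, 0,0,0,0]' >/dev/null
python3 -c "
from h import *
to(.481,.180,.13,90)"
```

```text
force: [0.7, -0.9, -0.9]
finger_gap: 0.648
finger_force: 43.5
turn -0.1 then dx 348.4 dy -144.7 dz 19.5 mm | psi 89.9 j6 1.28 gp [ 0.6253 -0.1691  0.1312]
```

```bash
python3 -m handwheel '[0.0348,-0.0145,0.002,0, 0.0348,-0.0145,0.002,0, 0.0348,-0.0145,0.002,0, 0.0348,-0.0145,0.002,0, 0.0348,-0.0145,0.002,0, 0.0348,-0.0145,0.002,0, 0.0348,-0.0145,0.002,0, 0.0348,-0.0145,0.002,0]' |grep gap; python3 -m handwheel '[0.0348,-0.0145,0.002,0, 0.0348,-0.0145,0.002,0, 0,0,0,0, 0,0,0,0, 0,0,0,0]' >/dev/null
python3 - <<'E'
from h import *
to(.481,.180,.0575,90)
p,d=save('wrist','w2');P=cloud('wrist',d)
for b in blobs(P,.044,.055,30,65,(.4,.56,.13,.26)): print(np.round(b,3).tolist())
E
```

```text
finger_gap: 0.648
turn 0.2 then dx -4.1 dy -0.8 dz 71.5 mm | psi 90.2 j6 1.90 gp [0.4805 0.1798 0.1291]
[0.481, 0.207, 49.279, 8.105, -0.134, 46.563, 948.0]
```

View pics/w2.png

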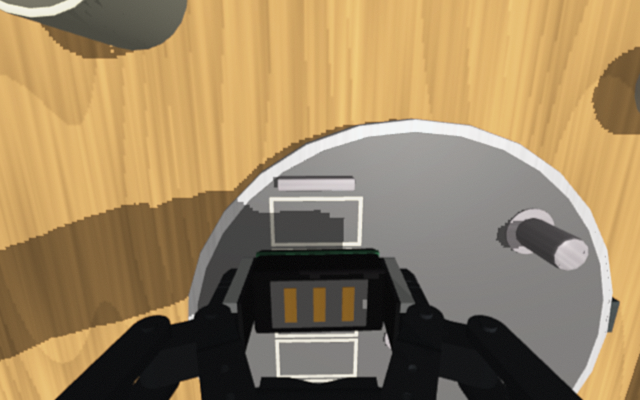

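The wrist view shows the module held flat, contacts up, at about (320,300). The slot-1 outline is centred near (317,222) and the stop is at (315,184).

```bash
python3 - <<'E'
from h import *
for px in [(272,198),(362,197),(317,222),(272,247),(362,246)]: print(w('wrist',px,.035).round(4))
E
python3 -m handwheel '[-0.0045,-0.0008,0.015,0, 0,0,0.02,0, 0,0,0.015,0, 0,0,0.01,0, 0,0,0.008,0, 0,0,0,0]' |grep -E "force"
python3 -c "
from h import *
to(.481,.179,.057,90)"
```

```text
[0.4512 0.1953 0.035 ]
[0.513  0.1958 0.035 ]
[0.482  0.1778 0.035 ]
[0.4499 0.1591 0.035 ]
[0.5143 0.1594 0.035 ]
force: [-0.2, 0.1, -1.0]
finger_force: 43.5
turn -0.0 then dx 0.7 dy 1.0 dz 1.8 mm | psi 90.0 j6 1.90 gp [0.48   0.1782 0.0588]
```

```bash
python3 -m handwheel '[0,0.002,0,0, 0,0,0.0015,0, 0,0,0.001,0, 0,0,0,0, 0,0,0,0]' |grep -E "force|ee"
python3 -c "
from h import *
to(.482,.178,.057,90)"
```

```text
ee_pos: [0.4801, 0.1703, 0.213]
force: [-0.2, -0.4, -1.7]
finger_force: 43.5
turn 0.1 then dx -1.8 dy -0.9 dz 1.2 mm | psi 90.1 j6 1.90 gp [0.4828 0.1797 0.0583]
```

```bash
python3 -m handwheel '[-0.0015,0,0.001,0, 0,0,0.001,0, 0,0,0,0, 0,0,0,0]' |grep -E "force|ee"
python3 -m handwheel '[0,0,0,0, 0,0,0,0, 0,0,0,0, 0,0,0,0]' -0.75 |grep -E "force|gap"
python3 -m handwheel '[0,0,-0.02,0, 0,0,-0.03,0, 0,0,-0.04,0, 0,0,-0.04,0]' |grep -E "force|gap"
cat >> wl.py <<'E'
for b in blobs(P,.051,.067,40,280,(.4,.56,-.1,.26)): print('ontable',np.round(b[:6],3).tolist())
E
python3 wl.py .4 .1; python3 -c "
from h import *
to(.528,-.173,.15,109)"; python3 look.py
```

```text
ee_pos: [0.4799, 0.1688, 0.2104]
force: [0.0, -0.4, 0.2]
finger_force: 43.5
force: [-0.3, -0.5, -0.6]
finger_gap: 0.871
finger_force: 0.0
force: [1.1, 0.1, 0.1]
finger_gap: 0.876
finger_force: 0.0
ontable [0.488, 0.209, 49.733, 8.307, 0.081, 56.247]
ontable [0.49, 0.191, 55.173, 1.775, 0.923, 59.76]
turn -18.9 then dx -341.6 dy -71.9 dz 24.3 mm | psi 90.1 j6 1.88 gp [0.4841 0.1712 0.1954]
stop [  0.715   0.269  20.737   2.484 -79.842  49.671  15.   ]
mod [0.639, -0.256, 52.617, 22.921, 31.137]
mod [0.528, -0.173, 56.226, 30.604, 17.65]
mod [0.507, -0.373, 54.933, 30.086, 0.681]
mod [0.408, -0.367, 55.048, 31.901, -4.188]
mod [0.407, -0.27, 55.766, 31.045, 16.319]
mod [0.406, -0.151, 55.668, 30.408, -8.285]
t 16.1667
```

```bash
python3 -m handwheel '[0,0,0,-6.1, 0,0,0,-6.1, 0,0,0,-6.1, -0.034,-0.007,0.003,0, -0.034,-0.007,0.003,0, -0.034,-0.007,0.003,0, -0.034,-0.007,0.003,0, -0.034,-0.007,0.003,0]' >/dev/null; python3 -m handwheel '[-0.034,-0.007,0.003,0, -0.034,-0.007,0.003,0, -0.034,-0.007,0.003,0, -0.034,-0.007,0.003,0, -0.034,-0.007,0.003,0, 0,0,0,0, 0,0,0,0, 0,0,0,0]' >/dev/null
python3 wl.py .528 -.173; python3 look.py; python3 -c "
from h import *
to(.528,-.173,.018,108.2)"
```

```text
[0.529, -0.174, 56.173, 30.617, 19.221, 24.303, 2958.0]
stop [  0.722   0.259  41.203   9.813 -59.631  49.101  28.   ]
stop [ 0.488  0.161 45.237  0.681  0.073 48.96  18.   ]
stop [ 0.48   0.208 48.768  6.269 -0.366 47.711 58.   ]
mod [0.528, -0.173, 56.098, 30.868, 19.953]
mod [0.406, -0.151, 56.45, 30.492, -7.122]
ontable [0.482, 0.176, 55.044, 30.536, 0.275, 60.221]
t 17.6
turn 0.3 then dx -10.3 dy 1.6 dz 117.0 mm | psi 108.5 j6 0.90 gp [ 0.5213 -0.1709  0.1352]
```

```bash
python3 -m handwheel '[-0.0105,0.0015,0.01,-0.8, 0,0,0.02,0, 0,0,0.02,0, 0,0,0.02,0, 0,0,0.02,0, 0,0,0.015,0, 0,0,0.012,0, 0,0,0,0]' |grep -E "force"; python3 -c "
from h import *
to(.5285,-.1735,.0205,109.3)"; python3 -m handwheel '[0,0,0,0, 0,0,0,0, 0,0,0,0, 0,0,0,0, 0,0,0,0]' 1 40 |grep -E "force|gap"
python3 -c "
from h import *
to(.5285,-.1735,.0205,109.3)"
python3 -m handwheel '[0,0,-0.01,0, 0,0,-0.02,0, 0,0,-0.03,0, 0,0,-0.03,0, 0,0,-0.02,0, 0,0,0,6.4, 0,0,0,6.4, 0,0,0,6.5]' |grep -E "force|gap"; python3 -m handwheel '[0,0,0,0, 0,0,0,0]' >/dev/null
python3 -c "
from h import *
to(.482,.140,.13,90)"
```

```text
force: [-0.2, 0.4, 0.1]
finger_force: 0.0
turn 0.0 then dx -1.9 dy 1.7 dz -4.9 mm | psi 109.3 j6 0.89 gp [ 0.5263 -0.1719  0.0157]
force: [-0.3, 0.9, 3.4]
finger_gap: 0.641
finger_force: 43.0
turn -0.1 then dx 1.2 dy -0.2 dz -1.3 mm | psi 109.2 j6 0.89 gp [ 0.5291 -0.1745  0.0192]
force: [0.3, 0.0, -2.5]
finger_gap: 0.646
finger_force: 42.6
turn -0.0 then dx 320.7 dy -44.5 dz 16.9 mm | psi 90.0 j6 1.21 gp [ 0.5262 -0.1812  0.1282]
```

```bash
python3 -m handwheel '[0.0357,-0.005,0.0019,0, 0.0357,-0.005,0.0019,0, 0.0357,-0.005,0.0019,0, 0.0357,-0.005,0.0019,0, 0.0357,-0.005,0.0019,0, 0.0357,-0.005,0.0019,0, 0.0357,-0.005,0.0019,0, 0.0357,-0.005,0.0019,0]' |grep gap; python3 -m handwheel '[0.035,-0.005,0.0019,0, 0,0,0,0, 0,0,0,0, 0,0,0,0]' >/dev/null
python3 -c "
from h import *
to(.482,.1395,.055,90)"; python3 wl.py .4 .1
```

```text
finger_gap: 0.649
turn -0.0 then dx -5.0 dy -1.5 dz 74.3 mm | psi 90.0 j6 1.82 gp [0.4823 0.14   0.1294]
ontable [0.483, 0.174, 56.124, 30.316, 0.26, 59.08]
```

```bash
cat > held.py <<'E'
from h import *
import sys
p,d=save('wrist','held');P=cloud('wrist',d)
hsv=cv2.cvtColor(p,cv2.COLOR_RGB2HSV)
m=(hsv[...,0]>12)&(hsv[...,0]<28)&(hsv[...,1]>130)&(hsv[...,2]>110)&(P[...,2]>.1)
q=P[m];print('contacts centre',np.round((np.nanmin(q[:,:2],0)+np.nanmax(q[:,:2],0))/2,4),np.nanmedian(q[:,2]).round(4),len(q))
pp,h,M,s=pose();print('gp',(pp+.155*M[:,2]).round(4))
E
python3 held.py
```

```text
contacts centre [0.4827 0.1375] 0.1353 1299
gp [0.4826 0.139  0.1294]
```

```bash
python3 -m handwheel '[-0.0022,-0.0007,0.012,0, 0,0,0.02,0, 0,0,0.015,0, 0,0,0.012,0, 0,0,0.01,0, 0,0,0.005,0, 0,0,0,0, 0,0,0,0]' |grep -E "force|ee"; python3 held.py
```

```text
ee_pos: [0.4807, 0.1325, 0.2103]
force: [0.3, -0.2, -0.9]
finger_force: 42.3
contacts centre [0.4193 0.1496] 0.1163 5
gp [0.4836 0.1421 0.0559]
```

```bash
python3 -m handwheel '[0,-0.001,0.001,0, 0,0,0.001,0, 0,0,0,0, 0,0,0,0]' |grep -E "force|ee"
python3 -m handwheel '[0,0,0,0, 0,0,0,0, 0,0,0,0, 0,0,0,0]' -0.75 |grep -E "gap"
python3 -m handwheel '[0,0,-0.02,0, 0,0,-0.03,0, 0,0,-0.04,0, 0,0,-0.04,0, 0,0,0,0, 0,0,0,0, 0,0,0,0]' |grep -E "gap"
cat > tab.py <<'E'
from h import *
p,d=save('wrist','tab');P=cloud('wrist',d)
for b in blobs(P,.04,.0525,30,65,(.4,.56,.13,.26)): print('stop',np.round(b[:6],3).tolist())
for b in blobs(P,.0535,.067,40,280,(.4,.56,-.1,.26)): print('ontable',np.round(b[:6],3).tolist())
E
python3 tab.py
```

```text
ee_pos: [0.4796, 0.1332, 0.2087]
force: [-0.9, -0.7, 3.0]
finger_force: 42.7
finger_gap: 0.873
finger_gap: 0.874
stop [0.48, 0.207, 49.108, 7.44, -0.144, 45.704]
stop [0.482, 0.189, 55.53, 0.753, 0.444, 43.779]
stop [0.482, 0.156, 55.724, 1.161, 0.444, 46.212]
ontable [0.482, 0.174, 56.181, 30.225, 0.624, 58.138]
ontable [0.482, 0.142, 55.887, 30.033, -0.785, 58.086]
```

View pics/tab.png

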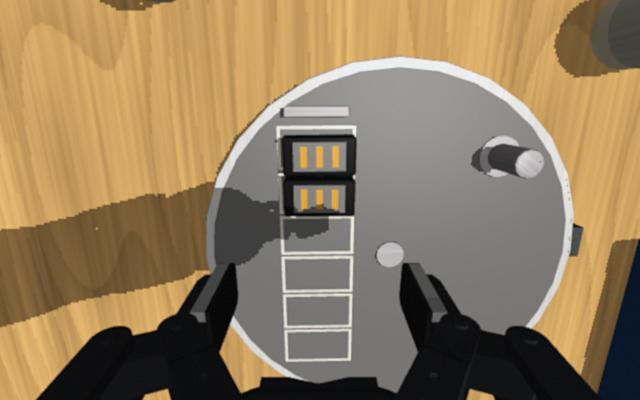

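The wrist view shows both modules on the table, contacts up. Module 1 at (318,157) sits low in its outline, and module 2 is at (318,197). I check the outline positions and correct module 1 now.

```bash
python3 - <<'E'
from h import *
for px in [(278,127),(356,127),(317,112),(317,217),(317,255),(317,293),(317,329),(318,360)]: print(px,w('wrist',px,.035 if px[1]!=112 else .047).round(4))
to(.482,.1735,.0545,90)
E
```

```text
(278, 127) [0.4495 0.1954 0.035 ]
(356, 127) [0.5122 0.1952 0.035 ]
(317, 112) [0.4807 0.2071 0.047 ]
(317, 217) [0.4805 0.1193 0.035 ]
(317, 255) [0.4804 0.0836 0.035 ]
(317, 293) [0.4802 0.0455 0.035 ]
(317, 329) [0.4801 0.0069 0.035 ]
(318, 360) [ 0.481  -0.0284  0.035 ]
turn -0.2 then dx 31.3 dy 1.1 dz 129.7 mm | psi 89.8 j6 1.82 gp [0.479  0.1345 0.1821]
```

```bash
python3 -m handwheel '[0.033,0.002,0.002,0, 0,0,0.03,0, 0,0,0.03,0, 0,0,0.03,0, 0,0,0.025,0, 0,0,0.01,0, 0,0,0,0, 0,0,0,0]' |grep force; python3 -c "
from h import *
to(.482,.175,.0555,90)"
```

```text
force: [0.3, 0.4, 0.3]
finger_force: 0.0
turn -0.2 then dx -0.2 dy -1.4 dz 2.1 mm | psi 89.8 j6 1.89 gp [0.4833 0.1751 0.0577]
```

```bash
python3 -m handwheel '[0,-0.0014,0.002,0, 0,0,0,0, 0,0,0,0, 0,0,0,0, 0,0,0,0]' 1 40 |grep -E "force|gap"; python3 -m handwheel '[0,0,-0.003,0, 0.002,0,0,0, 0.002,0,0,0, 0,0,0.003,0, 0,0,0,0, 0,0,0,0]' |grep -E "force|gap"; python3 -m handwheel '[0,0,0,0, 0,0,0,0, 0,0,0,0, 0,0,0,0]' -0.75 >/dev/null;  python3 -m handwheel '[0,0,-0.02,0, -0.016,0,-0.03,0, -0.016,0,-0.04,0, 0,0,-0.03,0, 0,0,0,0, 0,0,0,0, 0,0,0,0]' |grep -E "gap"
python3 tab.py; python3 -c "
from h import *
to(.481,.1435,.0555,90)"
```

```text
force: [-0.1, -1.6, 7.0]
finger_gap: 0.645
finger_force: 43.2
force: [-1.9, -1.2, 9.1]
finger_gap: 0.644
finger_force: 43.8
finger_gap: 0.877
stop [0.48, 0.208, 49.853, 7.942, 0.403, 46.037]
stop [0.483, 0.194, 55.577, 0.756, 0.212, 44.869]
stop [0.483, 0.157, 55.489, 1.413, -0.296, 46.142]
ontable [0.483, 0.179, 56.022, 30.225, -0.215, 58.367]
ontable [0.482, 0.142, 56.05, 31.003, -0.568, 58.35]
turn -0.1 then dx -4.2 dy -0.4 dz 116.3 mm | psi 89.9 j6 1.83 gp [0.4797 0.1407 0.1719]
```

```bash
python3 -c "
from h import *
to(.406,-.151,.14,82)"
```

```text
turn 7.9 then dx -300.5 dy -32.4 dz 13.2 mm | psi 89.9 j6 1.83 gp [0.4797 0.1407 0.1719]
```

```bash
python3 -m handwheel '[0,0,0,4, 0,0,0,3.9, -0.0335,-0.0036,0.0015,0, -0.0335,-0.0036,0.0015,0, -0.0335,-0.0036,0.0015,0, -0.0335,-0.0036,0.0015,0, -0.0335,-0.0036,0.0015,0, -0.0335,-0.0036,0.0015,0]' >/dev/null; python3 -m handwheel '[-0.0335,-0.0036,0.0015,0, -0.0335,-0.0036,0.0015,0, -0.0335,-0.0036,0.0015,0, 0,0,0,0, 0,0,0,0, 0,0,0,0]' >/dev/null
python3 wl.py .406 -.151; python3 look.py; python3 -c "
from h import *
to(.406,-.151,.019,82)"
```

```text
[0.407, -0.152, 56.041, 30.274, -7.81, 24.413, 2884.0]
stop [  0.726   0.256  49.224  12.244 -47.993  51.903  33.   ]
stop [ 0.48   0.208 49.434  8.194  2.639 48.283 59.   ]
mod [0.639, -0.256, 52.727, 22.719, 33.161]
mod [0.406, -0.151, 55.972, 30.594, -8.661]
ontable [0.483, 0.143, 56.708, 30.02, 0.611, 60.025]
ontable [0.482, 0.179, 54.399, 28.605, -0.569, 60.151]
t 26.45
turn 0.0 then dx -8.2 dy -1.2 dz 120.8 mm | psi 82.0 j6 1.31 gp [ 0.4065 -0.1505  0.1401]
```

```bash
python3 -m handwheel '[-0.0075,-0.001,0.01,0, 0,0,0.02,0, 0,0,0.025,0, 0,0,0.025,0, 0,0,0.02,0, 0,0,0.013,0, 0,0,0.008,0, 0,0,0,0]' |grep -E "force"; python3 -m handwheel '[0,0,0,0, 0,0,0,0, 0,0,0,0, 0,0,0,0, 0,0,0,0]' 1 40 |grep -E "force|gap"
python3 -c "
from h import *
to(.406,-.151,.019,82)"
python3 -m handwheel '[0,0,-0.01,0, 0,0,-0.02,0, 0,0,-0.03,0, 0,0,-0.03,0, 0,0,-0.02,0, 0,0,0,-4, 0,0,0,-4, 0,0,0,0]' |grep -E "force|gap"; python3 -m handwheel '[0,0,0,0]' >/dev/null
python3 -c "
from h import *
to(.481,.1025,.13,90)"
```

```text
force: [0.0, -0.0, -0.1]
finger_force: 0.0
force: [-0.1, 0.9, 4.6]
finger_gap: 0.646
finger_force: 43.7
turn -0.1 then dx 0.6 dy -1.6 dz 1.4 mm | psi 81.9 j6 1.31 gp [ 0.4075 -0.1519  0.0203]
force: [-0.1, -0.9, -1.6]
finger_gap: 0.642
finger_force: 43.1
turn -0.2 then dx 260.4 dy 76.3 dz 16.3 mm | psi 89.8 j6 1.16 gp [ 0.4044 -0.1584  0.1292]
```

```bash
python3 -m handwheel '[0.0325,0.0095,0.002,0, 0.0325,0.0095,0.002,0, 0.0325,0.0095,0.002,0, 0.0325,0.0095,0.002,0, 0.0325,0.0095,0.002,0, 0.0325,0.0095,0.002,0, 0.0325,0.0095,0.002,0, 0.0325,0.0095,0.002,0]' |grep gap; python3 -m handwheel '[0,0,0,0, 0,0,0,0, 0,0,0,0, 0,0,0,0]' >/dev/null
python3 held.py;python3 -c "
from h import *
to(.481,.1025,.0545,90)"
```

```text
finger_gap: 0.644
contacts centre [0.4808 0.0997] 0.1345 1320
gp [0.4806 0.1008 0.1299]
turn -0.2 then dx -2.9 dy -0.8 dz 75.4 mm | psi 89.8 j6 1.75 gp [0.4806 0.1008 0.1299]
```

```bash
python3 -m handwheel '[-0.0017,0,0.012,0, 0,0,0.02,0, 0,0,0.015,0, 0,0,0.012,0, 0,0,0.01,0, 0,0,0.0055,0, 0,0,0,0, 0,0,0,0]' |grep -E "force|ee"; python3 -c "
from h import *
to(.481,.1035,.0545,90)"
```

```text
ee_pos: [0.4801, 0.0949, 0.2109]
force: [0.2, -0.1, -1.0]
finger_force: 43.4
turn -0.1 then dx -0.9 dy -1.9 dz 1.6 mm | psi 89.9 j6 1.75 gp [0.4828 0.1043 0.0562]
```

```bash
python3 -m handwheel '[-0.0005,-0.001,0.001,0, 0,0,0.001,0, 0,0,0,0, 0,0,0,0]' |grep -E "force|ee"
python3 -m handwheel '[0,0,0,0, 0,0,0,0, 0,0,0,0, 0,0,0,0]' -0.75 |grep -E "gap"
python3 -m handwheel '[0,0,-0.02,0, 0,0,-0.03,0, 0,0,-0.04,0, 0,0,-0.04,0, 0,0,0,0, 0,0,0,0, 0,0,0,0]' |grep -E "gap"
python3 tab.py
python3 -c "
from h import *
to(.407,-.270,.15,106.4)"
```

```text
ee_pos: [0.4793, 0.0948, 0.21]
force: [-1.4, -1.5, 7.3]
finger_force: 44.4
finger_gap: 0.875
finger_gap: 0.878
stop [0.48, 0.207, 49.685, 7.771, 0.151, 45.728]
stop [0.472, 0.157, 36.124, 0.762, 0.827, 42.038]
ontable [0.483, 0.179, 55.999, 29.345, -0.048, 58.184]
ontable [0.482, 0.142, 56.186, 30.218, 0.106, 58.205]
ontable [0.482, 0.103, 56.018, 29.916, 0.266, 58.179]
turn -16.5 then dx -332.6 dy -172.5 dz 9.1 mm | psi 89.9 j6 1.74 gp [0.4784 0.0965 0.1824]
```

```bash
python3 -m handwheel '[0,0,0,-5.5, 0,0,0,-5.5, 0,0,0,-5.5, -0.0302,-0.0157,0.0008,0, -0.0302,-0.0157,0.0008,0, -0.0302,-0.0157,0.0008,0, -0.0302,-0.0157,0.0008,0, -0.0302,-0.0157,0.0008,0]' >/dev/null; python3 -m handwheel '[-0.0302,-0.0157,0.0008,0, -0.0302,-0.0157,0.0008,0, -0.0302,-0.0157,0.0008,0, -0.0302,-0.0157,0.0008,0, -0.0302,-0.0157,0.0008,0, -0.0302,-0.0157,0.0008,0, 0,0,0,0, 0,0,0,0]' >/dev/null; python3 -m handwheel '[0,0,0,0, 0,0,0,0]' >/dev/null
python3 wl.py .407 -.27; python3 look.py; python3 -c "
from h import *
to(.407,-.270,.019,106.4)"
```

```text
[0.408, -0.272, 56.164, 30.498, 16.82, 24.39, 2659.0]
stop [  0.724   0.258  44.267   9.23  -53.292  49.391  32.   ]
stop [ 0.48   0.208 49.472  8.013  2.738 47.459 58.   ]
mod [0.639, -0.256, 52.59, 23.386, 33.393]
mod [0.507, -0.373, 55.05, 31.521, -1.601]
mod [0.407, -0.27, 55.755, 31.778, 16.693]
ontable [0.483, 0.143, 56.482, 30.239, -0.688, 59.872]
ontable [0.482, 0.104, 55.742, 29.43, 1.596, 59.954]
ontable [0.482, 0.179, 54.243, 28.48, -0.877, 60.257]
t 32.9
turn 0.2 then dx -8.5 dy -5.7 dz 131.5 mm | psi 106.6 j6 0.67 gp [ 0.408  -0.2683  0.1509]
```

```bash
python3 -m handwheel '[-0.0085,-0.0045,0.015,0, 0,0,0.025,0, 0,0,0.025,0, 0,0,0.025,0, 0,0,0.02,0, 0,0,0.013,0, 0,0,0.009,0, 0,0,0,0]' |grep -E "force"; python3 -m handwheel '[0,0,0,0, 0,0,0,0, 0,0,0,0, 0,0,0,0, 0,0,0,0]' 1 40 |grep -E "force|gap"
python3 -c "
from h import *
to(.4075,-.271,.019,106.4)"
python3 -m handwheel '[0,0,-0.01,0, 0,0,-0.02,0, 0,0,-0.03,0, 0,0,-0.03,0, 0,0,-0.02,0, 0,0,0,5.5, 0,0,0,5.5, 0,0,0,5.6]' |grep -E "force|gap"; python3 -m handwheel '[0,0,0,0, 0,0,0,0]' >/dev/null
python3 -c "
from h import *
to(.481,.0655,.13,90)"
```

```text
force: [-0.2, -0.1, -0.2]
finger_force: 0.0
force: [0.0, 0.5, 4.8]
finger_gap: 0.646
finger_force: 43.3
turn 0.1 then dx 1.0 dy -1.5 dz 1.1 mm | psi 106.5 j6 0.66 gp [ 0.4092 -0.2716  0.0201]
force: [-0.9, 0.3, -0.9]
finger_gap: 0.644
finger_force: 42.9
turn -0.0 then dx 342.6 dy 74.6 dz 21.1 mm | psi 90.0 j6 0.94 gp [ 0.4061 -0.2777  0.129 ]
```

```bash
python3 -m handwheel '[0.0342,0.0075,0.002,0, 0.0342,0.0075,0.002,0, 0.0342,0.0075,0.002,0, 0.0342,0.0075,0.002,0, 0.0342,0.0075,0.002,0, 0.0342,0.0075,0.002,0, 0.0342,0.0075,0.002,0, 0.0342,0.0075,0.002,0]' |grep gap; python3 -m handwheel '[0.0342,0.0075,0.002,0, 0.0342,0.0075,0.002,0, 0,0,0,0, 0,0,0,0, 0,0,0,0, 0,0,0,0]' >/dev/null
python3 held.py;python3 -c "
from h import *
to(.481,.0655,.0545,90)"
```

```text
finger_gap: 0.648
contacts centre [0.4818 0.0621] 0.1356 1435
gp [0.4822 0.0634 0.1306]
turn -0.2 then dx -2.5 dy -2.4 dz 76.1 mm | psi 89.8 j6 1.67 gp [0.4822 0.0634 0.1306]
```

```bash
python3 -m handwheel '[-0.0020,0,0.012,0, 0,0,0.02,0, 0,0,0.015,0, 0,0,0.012,0, 0,0,0.01,0, 0,0,0.0065,0, 0,0,0,0, 0,0,0,0]' |grep -E "force|ee"; python3 -c "
from h import *
to(.481,.0655,.0545,90)"
```

```text
ee_pos: [0.4814, 0.0572, 0.2101]
force: [0.1, 0.3, -1.5]
finger_force: 42.6
turn -0.2 then dx -1.1 dy -3.1 dz 0.8 mm | psi 89.8 j6 1.68 gp [0.4841 0.0666 0.0555]
```

```bash
python3 -m handwheel '[-0.0005,-0.002,0.001,0, 0,0,0.0005,0, 0,0,0,0, 0,0,0,0]' |grep -E "force|ee"
python3 -m handwheel '[0,0,0,0, 0,0,0,0, 0,0,0,0, 0,0,0,0]' -0.75 |grep -E "gap"
python3 -m handwheel '[0,0,-0.02,0, 0,0,-0.03,0, 0,0,-0.04,0, 0,0,-0.04,0, 0,0,0,0, 0,0,0,0, 0,0,0,0]' |grep -E "gap"
python3 tab.py
python3 -c "
from h import *
to(.507,-.373,.15,90)"
```

```text
ee_pos: [0.4796, 0.0571, 0.2093]
force: [-0.7, -1.6, 5.2]
finger_force: 43.3
finger_gap: 0.876
finger_gap: 0.875
stop [0.48, 0.206, 49.568, 4.921, 0.493, 45.66]
stop [0.483, 0.164, 55.632, 1.192, 0.282, 44.991]
ontable [0.483, 0.178, 56.074, 29.617, 0.006, 58.284]
ontable [0.482, 0.142, 56.013, 29.267, -0.182, 58.276]
ontable [0.482, 0.102, 56.178, 29.911, -0.085, 58.204]
ontable [0.482, 0.066, 56.011, 29.857, -0.094, 58.201]
turn -0.2 then dx -433.0 dy 28.1 dz 6.5 mm | psi 89.8 j6 1.66 gp [0.4788 0.0589 0.1823]
```

```bash
python3 -m handwheel '[-0.0361,0.0023,0.0005,0, -0.0361,0.0023,0.0005,0, -0.0361,0.0023,0.0005,0, -0.0361,0.0023,0.0005,0, -0.0361,0.0023,0.0005,0, -0.0361,0.0023,0.0005,0, -0.0361,0.0023,0.0005,0, -0.0361,0.0023,0.0005,0]' >/dev/null; python3 -m handwheel '[-0.0361,0.0023,0.0005,0, -0.0361,0.0023,0.0005,0, -0.0361,0.0023,0.0005,0, -0.0361,0.0023,0.0005,0, 0,0,0,0, 0,0,0,0, 0,0,0,0, 0,0,0,0]' |grep force
python3 wl.py .507 -.373; python3 look.py|grep mod; python3 -c "
from h import *
to(.507,-.373,.019,90)"
```

```text
force: [0.2, 0.0, -0.2]
finger_force: 0.0
[0.515, -0.311, 54.414, 15.365, 0.385, 24.339, 1080.0]
[0.508, -0.376, 56.041, 30.369, 1.13, 24.667, 2651.0]
mod [0.638, -0.256, 52.5, 23.988, 36.04]
mod [0.507, -0.373, 55.764, 32.418, -0.22]
mod [0.408, -0.367, 55.203, 31.558, -4.177]
turn -0.0 then dx -9.4 dy -1.5 dz 132.2 mm | psi 90.0 j6 0.91 gp [ 0.5063 -0.3717  0.1515]
```

```bash
python3 -m handwheel '[-0.0100,-0.0008,0.015,-0.5, 0,0,0.025,0, 0,0,0.025,0, 0,0,0.025,0, 0,0,0.02,0, 0,0,0.013,0, 0,0,0.009,0, 0,0,0,0]' |grep -E "force"; python3 -m handwheel '[0,0,0,0, 0,0,0,0, 0,0,0,0, 0,0,0,0, 0,0,0,0]' 1 40 |grep -E "force|gap"
python3 -c "
from h import *
to(.5075,-.374,.019,90.5)"
python3 -m handwheel '[0,0,-0.01,0, 0,0,-0.02,0, 0,0,-0.03,0, 0,0,-0.03,0, 0,0,-0.02,0, 0,0,0,0.5, 0,0,0,0, 0,0,0,0]' |grep -E "force|gap"
python3 -c "
from h import *
to(.481,.0275,.13,90)"
```

```text
force: [-1.0, 0.5, 0.1]
finger_force: 0.0
force: [0.5, 1.6, 5.0]
finger_gap: 0.648
finger_force: 44.2
turn -0.1 then dx 1.8 dy -1.2 dz 1.9 mm | psi 90.4 j6 0.90 gp [ 0.5086 -0.3759  0.0208]
force: [-0.7, -0.6, -1.3]
finger_gap: 0.648
finger_force: 43.6
turn -0.2 then dx 408.3 dy -24.4 dz 23.0 mm | psi 89.8 j6 0.90 gp [ 0.505  -0.3814  0.128 ]
```

```bash
python3 -m handwheel '[0.037,-0.0022,0.002,0, 0.037,-0.0022,0.002,0, 0.037,-0.0022,0.002,0, 0.037,-0.0022,0.002,0, 0.037,-0.0022,0.002,0, 0.037,-0.0022,0.002,0, 0.037,-0.0022,0.002,0, 0.037,-0.0022,0.002,0]' |grep gap; python3 -m handwheel '[0.037,-0.0022,0.002,0, 0.037,-0.0022,0.002,0, 0.038,-0.0022,0.002,0, 0,0,0,0, 0,0,0,0, 0,0,0,0, 0,0,0,0]' >/dev/null
python3 held.py;python3 -c "
from h import *
to(.481,.0275,.0555,90)"
```

```text
finger_gap: 0.647
contacts centre [0.4825 0.0242] 0.135 1518
gp [0.4827 0.0255 0.1308]
turn -0.3 then dx -2.6 dy -2.9 dz 75.2 mm | psi 89.7 j6 1.59 gp [0.4827 0.0255 0.1308]
```

```bash
python3 -m handwheel '[-0.0022,-0.0008,0.012,-0.2, 0,0,0.02,0, 0,0,0.015,0, 0,0,0.012,0, 0,0,0.01,0, 0,0,0.0065,0, 0,0,0,0, 0,0,0,0]' |grep -E "force|ee"; python3 -c "
from h import *
to(.482,.0275,.0545,90)"
```

```text
ee_pos: [0.4811, 0.0186, 0.2108]
force: [0.6, 0.4, -1.9]
finger_force: 43.7
turn -0.1 then dx -0.6 dy -1.8 dz 1.5 mm | psi 89.9 j6 1.60 gp [0.4838 0.028  0.0561]
```

```bash
python3 -m handwheel '[-0.0003,-0.0015,0.001,0, 0,0,0.001,0, 0,0,0,0, 0,0,0,0]' |grep -E "force|ee"
python3 -m handwheel '[0,0,0,0, 0,0,0,0, 0,0,0,0, 0,0,0,0]' -0.75 |grep -E "gap"
python3 -m handwheel '[0,0,-0.02,0, 0,0,-0.03,0, 0,0,-0.04,0, 0,0,-0.04,0, 0,0,0,0, 0,0,0,0, 0,0,0,0]' |grep -E "gap"
python3 tab.py
python3 -c "
from h import *
to(.408,-.367,.15,86)"
```

```text
ee_pos: [0.4803, 0.0188, 0.2104]
force: [-1.9, -0.9, 9.8]
finger_force: 44.9
finger_gap: 0.875
finger_gap: 0.874
stop [0.482, 0.164, 55.628, 2.513, -1.526, 45.789]
ontable [0.483, 0.165, 55.062, 3.712, 0.374, 57.26]
ontable [0.482, 0.142, 56.097, 30.534, 0.172, 58.261]
ontable [0.482, 0.103, 56.151, 29.449, 0.029, 58.222]
ontable [0.482, 0.066, 56.059, 29.509, -0.016, 58.211]
ontable [0.483, 0.028, 55.972, 30.496, 0.252, 58.179]
turn 4.0 then dx -393.4 dy -43.7 dz 7.8 mm | psi 90.0 j6 1.58 gp [0.4789 0.0211 0.1825]
```

```bash
python3 -m handwheel '[0,0,0,4, -0.0358,-0.004,0.0005,0, -0.0358,-0.004,0.0005,0, -0.0358,-0.004,0.0005,0, -0.0358,-0.004,0.0005,0, -0.0358,-0.004,0.0005,0, -0.0358,-0.004,0.0005,0, -0.0358,-0.004,0.0005,0]' >/dev/null; python3 -m handwheel '[-0.0358,-0.004,0.0005,0, -0.0358,-0.004,0.0005,0, -0.0358,-0.004,0.0005,0, -0.0358,-0.004,0.0005,0, 0,0,0,0, 0,0,0,0, 0,0,0,0, 0,0,0,0]' |grep force
python3 wl.py .408 -.367; python3 look.py|grep -E "mod|ont|t "; python3 -c "
from h import *
to(.408,-.368,.019,86)"
```

```text
force: [-0.5, 0.8, -0.4]
finger_force: 0.0
[0.409, -0.369, 55.323, 30.706, -5.705, 24.53, 2601.0]
mod [0.639, -0.256, 52.258, 23.184, 34.697]
mod [0.408, -0.367, 55.079, 31.448, -4.2]
ontable [0.483, 0.029, 54.337, 28.178, -2.524, 60.133]
ontable [0.483, 0.067, 54.422, 28.223, -2.243, 60.148]
ontable [0.482, 0.144, 56.103, 30.296, 1.068, 60.012]
ontable [0.482, 0.104, 55.089, 29.419, 1.689, 59.739]
ontable [0.483, 0.179, 54.21, 28.551, -0.619, 59.894]
t 45.8833
turn 0.2 then dx -10.3 dy -2.6 dz 133.7 mm | psi 86.2 j6 0.88 gp [ 0.4092 -0.3662  0.1531]
```

```bash
python3 -m handwheel '[-0.0100,-0.0018,0.015,1, 0,0,0.025,0, 0,0,0.025,0, 0,0,0.025,0, 0,0,0.02,0, 0,0,0.015,0, 0,0,0.009,0, 0,0,0,0]' |grep -E "force"; python3 -m handwheel '[0,0,0,0, 0,0,0,0, 0,0,0,0, 0,0,0,0, 0,0,0,0]' 1 40 |grep -E "force|gap"
python3 -c "
from h import *
to(.4085,-.368,.019,85.2)"
python3 -m handwheel '[0,0,-0.01,0, 0,0,-0.02,0, 0,0,-0.03,0, 0,0,-0.03,0, 0,0,-0.02,0, 0,0,0,-4.8, 0,0,0,0, 0,0,0,0]' |grep -E "force|gap"
python3 -c "
from h import *
to(.481,-.0105,.13,90)"
```

```text
force: [0.1, -0.0, -0.2]
finger_force: 0.0
force: [-0.2, -0.3, 4.8]
finger_gap: 0.646
finger_force: 44.3
turn -0.2 then dx 1.9 dy -1.3 dz 1.4 mm | psi 85.0 j6 0.89 gp [ 0.4096 -0.3701  0.0203]
force: [-0.7, 0.5, -0.8]
finger_gap: 0.647
finger_force: 43.7
turn -0.3 then dx 364.7 dy 74.2 dz 22.4 mm | psi 89.7 j6 0.80 gp [ 0.4064 -0.3758  0.1289]
```

```bash
python3 -m handwheel '[0.0365,0.0074,0.002,-0.2, 0.0365,0.0074,0.002,0, 0.0365,0.0074,0.002,0, 0.0365,0.0074,0.002,0, 0.0365,0.0074,0.002,0, 0.0365,0.0074,0.002,0, 0.0365,0.0074,0.002,0, 0.0365,0.0074,0.002,0]' |grep gap; python3 -m handwheel '[0.0365,0.0074,0.002,0, 0.0365,0.0074,0.002,0, 0,0,0,0, 0,0,0,0, 0,0,0,0, 0,0,0,0]' >/dev/null
python3 held.py;python3 -c "
from h import *
to(.482,-.0105,.055,90)"
```

```text
finger_gap: 0.643
contacts centre [ 0.4802 -0.013 ] 0.1365 1610
gp [ 0.4804 -0.0117  0.1317]
turn -0.1 then dx -3.4 dy 0.4 dz 76.6 mm | psi 89.9 j6 1.51 gp [ 0.4804 -0.0117  0.1317]
```

```bash
python3 -m handwheel '[-0.0028,0.001,0.012,0, 0,0,0.02,0, 0,0,0.015,0, 0,0,0.012,0, 0,0,0.01,0, 0,0,0.007,0, 0,0,0,0, 0,0,0,0]' |grep -E "force|ee"; python3 -c "
from h import *
to(.482,-.0105,.0545,90)"
```

```text
ee_pos: [0.4806, -0.0192, 0.2108]
force: [-0.2, -0.7, -0.1]
finger_force: 44.1
turn -0.1 then dx -0.8 dy -1.2 dz 1.5 mm | psi 89.9 j6 1.52 gp [ 0.4832 -0.0098  0.0561]
```

```bash
python3 -m handwheel '[-0.0005,-0.001,0.001,0, 0,0,0.001,0, 0,0,0,0, 0,0,0,0]' |grep -E "force|ee"
python3 -m handwheel '[0,0,0,0, 0,0,0,0, 0,0,0,0, 0,0,0,0]' -0.75 |grep -E "gap"
python3 -m handwheel '[0,0,-0.02,0, 0,0,-0.03,0, 0,0,-0.04,0, 0,0,-0.04,0, 0,0,0,0, 0,0,0,0, 0,0,0,0]' |grep -E "gap"
python3 tab.py
python3 -c "
from h import *
to(.633,.172,.17,225)"
```

```text
ee_pos: [0.4797, -0.0191, 0.2097]
force: [-1.5, -1.9, 4.4]
finger_force: 44.8
finger_gap: 0.876
finger_gap: 0.877
ontable [0.482, 0.128, 55.098, 2.845, 0.039, 57.007]
ontable [0.482, 0.102, 56.023, 29.762, 0.175, 58.268]
ontable [0.482, 0.066, 56.189, 30.135, -0.074, 58.244]
ontable [0.483, 0.027, 56.095, 29.812, -0.064, 58.193]
ontable [0.482, -0.009, 56.17, 30.3, 0.915, 58.185]
turn -135.0 then dx -241.2 dy 24.3 dz 26.5 mm | psi 90.0 j6 1.50 gp [ 0.4792 -0.0168  0.1828]
```

View pics/tab.png

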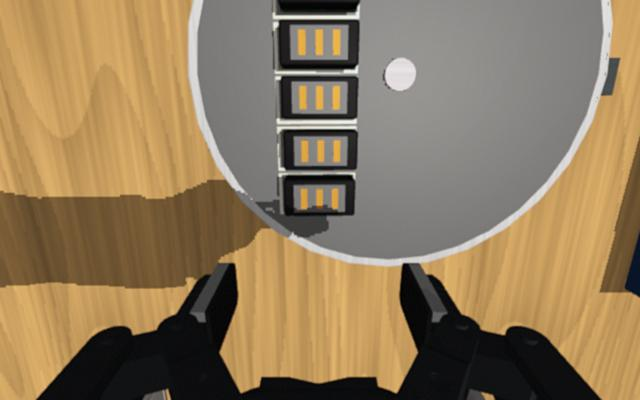

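The wrist view shows modules 3 to 6 squared on their outlines, at rows 42 to 195. The whole row measures even to within about 2 mm. Next I go to the handle.

```bash
for i in 1 2; do python3 -m handwheel '[0,0,0,-6.75, 0,0,0,-6.75, 0,0,0,-6.75, 0,0,0,-6.75, 0,0,0,-6.75, 0,0,0,-6.75, 0,0,0,-6.75, 0,0,0,-6.75]' -0.3 >/dev/null; done;  python3 -m handwheel '[0,0,0,-6.75, 0,0,0,-6.75, 0,0,0,-6.75, 0,0,0,-6.75]' >/dev/null; python3 -m handwheel '[-0.0345,0.0035,0.003,0, -0.0345,0.0035,0.003,0, -0.0345,0.0035,0.003,0, -0.0345,0.0035,0.003,0, -0.0345,0.0035,0.003,0, -0.0345,0.0035,0.003,0, -0.0345,0.0035,0.003,0, 0,0,0,0]'|grep gap;  python3 -m handwheel '[0,0,0,0, 0,0,0,0]' >/dev/null
python3 - <<'E'
from h import *
p,d=arm.capture('wrist');P=cloud('wrist',d)
for b in blobs(P,.065,.09,8,60,(.55,.72,.1,.23)): print(np.round(b,3))
to(.633,.172,.06,225)
E
```

```text
finger_gap: 0.65
[6.3300e-01 1.7100e-01 2.1059e+01 2.0978e+01 7.7051e+01 7.7381e+01
 8.0000e+02]
turn -0.1 then dx 5.0 dy -3.6 dz 115.2 mm | psi -135.1 j6 -0.54 gp [0.6324 0.1712 0.1753]
```

```bash
python3 -m handwheel '[0.005,-0.0036,0.01,0, 0,0,0.025,0, 0,0,0.025,0, 0,0,0.025,0, 0,0,0.02,0, 0,0,0.01,0, 0,0,0,0, 0,0,0,0]' -0.3 30|grep force
python3 -m handwheel '[0,0,0,0, 0,0,0,0, 0,0,0,0, 0,0,0,0, 0,0,0,0]' 1 30|grep -E "force|gap"
python3 -c "
from h import *
to(.633,.172,.06,225)"
```

```text
force: [0.4, -0.7, 0.3]
finger_force: 0.0
force: [-4.5, 2.7, 5.8]
finger_gap: 0.249
finger_force: 29.0
turn 0.0 then dx 3.1 dy -0.2 dz 3.8 mm | psi -135.0 j6 -0.54 gp [0.635  0.1741 0.064 ]
```

```bash
for i in 1 2 3; do python3 -m handwheel '[0.0002,-0.0074,-0.0004,3.46, 0.0002,-0.0074,-0.0004,3.46, 0.0002,-0.0074,-0.0004,3.46, 0.0002,-0.0074,-0.0004,3.46, 0.0002,-0.0074,-0.0004,3.46, 0.0002,-0.0074,-0.0004,3.46, 0.0002,-0.0074,-0.0004,3.46, 0.0002,-0.0074,-0.0004,3.46]'|grep force; done
python3 -c "
from h import *
to(.633,-.002,.06,135)"
```

```text
force: [-2.1, 1.3, 2.6]
finger_force: 38.7
force: [-1.5, -1.3, 4.4]
finger_force: 42.9
force: [1.3, 5.3, 2.8]
finger_force: 42.7
turn 6.9 then dx 2.1 dy -17.5 dz 3.1 mm | psi 141.9 j6 0.66 gp [0.6468 0.0087 0.064 ]
```

```bash
python3 -m handwheel '[0.0002,-0.0074,-0.0004,3.46, 0.0002,-0.0074,-0.0004,3.46, 0,0,0,0, 0,0,0,0, 0,0,0,0]'|grep force
python3 -c "
from h import *
to(.633,-.002,.06,135)"
python3 -m handwheel '[0,0,0,0, 0,0,0,0, 0,0,0,0, 0,0,0,0]' -0.3|grep gap; python3 -m handwheel '[0,0,-0.02,0, 0,0,-0.03,0, 0,0,-0.03,0, 0,0,-0.03,0, 0,0,0,0, 0,0,0,0]'|grep force
python3 - <<'E'
from h import *
p,d=save('top','top2');P=cloud('top',d)
for b in blobs(P,.044,.056,20,60,(.35,.75,-.1,.28)): print('stop',np.round(b,3).tolist())
for b in blobs(P,.053,.067,40,280,(.4,.7,-.1,.23)): print('ontable',np.round(b[:6],3).tolist())
to(.40,-.1,.25,135)
E
```

```text
force: [-4.2, -3.0, 8.4]
finger_force: 38.9
turn 0.0 then dx 1.6 dy -1.5 dz 3.9 mm | psi 135.0 j6 0.76 gp [ 0.6351 -0.0023  0.0639]
finger_gap: 0.651
force: [-0.8, 0.4, -0.2]
finger_force: 0.0
stop [0.728, 0.256, 51.166, 12.154, -45.629, 48.872, 33.0]
stop [0.67, 0.15, 48.751, 8.119, -89.965, 47.649, 56.0]
stop [0.589, 0.148, 52.47, 2.92, 87.99, 49.502, 26.0]
stop [0.55, 0.162, 28.647, 1.002, 88.584, 47.145, 12.0]
ontable [0.64, 0.148, 55.795, 30.541, 88.531, 60.323]
ontable [0.604, 0.149, 55.933, 30.694, -89.536, 60.202]
ontable [0.564, 0.147, 54.412, 30.64, 88.481, 60.26]
ontable [0.482, 0.159, 97.326, 77.872, 7.826, 59.992]
turn 0.1 then dx 102.1 dy -226.4 dz -87.8 mm | psi 135.1 j6 0.75 gp [ 0.6339 -0.0073  0.172 ]
```

```bash
python3 -m handwheel '[0.0145,-0.0323,-0.011,0, 0.0145,-0.0323,-0.011,0, 0.0145,-0.0323,-0.011,0, 0.0145,-0.0323,-0.011,0, 0.0145,-0.0323,-0.011,0, 0.0145,-0.0323,-0.011,0, 0.0145,-0.0323,-0.011,0, 0.0145,-0.0323,-0.011,0]' >/dev/null
python3 -m handwheel '[0.0145,-0.0323,0,0, 0.0145,-0.0323,0,0, 0.0145,-0.0323,0,0, 0.0145,-0.0323,0,0, 0,0,0,0, 0,0,0,0]' 
python3 - <<'E'
from h import *
p,d=save('top','top3');P=cloud('top',d)
cv2.imwrite('pics/top3c.png',cv2.resize(p[120:320,140:500,::-1],None,fx=2.2,fy=2.2))
for b in blobs(P,.044,.056,20,60,(.35,.75,-.1,.28)): print('stop',np.round(b,3).tolist())
for b in blobs(P,.053,.067,40,280,(.4,.7,-.1,.23)): print('ontable',np.round(b[:6],3).tolist())
E
```

```text
t: 58.92
ee_pos: [0.2308, -0.1733, 0.3968]
tool_rot: [-1.203, -2.89, -0.099]
force: [0.2, 0.2, 0.4]
finger_gap: 0.65
finger_force: 0.0
stop [0.726, 0.257, 49.953, 12.789, -48.11, 50.057, 34.0]
stop [0.669, 0.15, 48.228, 8.701, 89.252, 47.294, 58.0]
stop [0.626, 0.148, 52.985, 2.25, -89.453, 49.487, 27.0]
stop [0.589, 0.152, 33.699, 2.468, 88.389, 50.25, 16.0]
stop [0.556, 0.124, 28.345, 13.817, -40.457, 51.346, 19.0]
ontable [0.64, 0.148, 56.023, 30.796, 89.856, 60.496]
ontable [0.604, 0.149, 55.813, 30.603, -89.725, 60.032]
ontable [0.564, 0.147, 54.312, 29.828, 88.636, 59.708]
ontable [0.482, 0.159, 96.766, 78.358, 7.285, 60.177]
```

View pics/top3c.png

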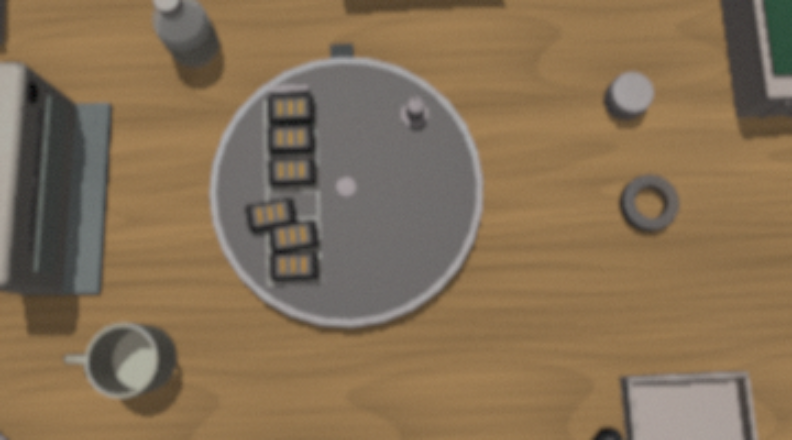

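The top view shows the table in the scanner detent, but modules 4 and 5, at crop (271,214) and (294,236), have been knocked askew. I'll turn back to the loading detent, mend the row there, and turn again.

```bash
python3 -m handwheel '[-0.0145,0.0323,0,0, -0.0145,0.0323,0,0, -0.0145,0.0323,0,0, -0.0145,0.0323,0,0]' >/dev/null; python3 -m handwheel '[-0.0145,0.0323,0.011,0, -0.0145,0.0323,0.011,0, -0.0145,0.0323,0.011,0, -0.0145,0.0323,0.011,0, -0.0145,0.0323,0.011,0, -0.0145,0.0323,0.011,0, -0.0145,0.0323,0.011,0, -0.0145,0.0323,0.011,0]' -0.3 30>/dev/null
python3 -m handwheel '[0,0,0,0, 0,0,0,0, 0,0,0,0]' >/dev/null;python3 -c "
from h import *
to(.633,-.002,.062,135)"
```

```text
t: 59.97
ee_pos: [0.6329, -0.0134, 0.3235]
tool_rot: [-1.191, -2.895, -0.097]
force: [0.7, -0.5, 0.5]
finger_gap: 0.648
finger_force: 0.0
turn 0.3 then dx -1.1 dy -2.9 dz 107.5 mm | psi 135.3 j6 0.75 gp [ 0.6329 -0.0057  0.1695]
```

```bash
python3 -m handwheel '[-0.001,-0.003,0.01,0, 0,0,0.025,0, 0,0,0.025,0, 0,0,0.025,0, 0,0,0.015,0, 0,0,0.008,0, 0,0,0,0, 0,0,0,0]'|grep force
python3 -m handwheel '[0,0,0,0, 0,0,0,0, 0,0,0,0, 0,0,0,0, 0,0,0,0]' 1 30|grep -E "force|gap"
for i in 1 2 3; do python3 -m handwheel '[0.0002,0.0074,0.0004,-3.46, 0.0002,0.0074,0.0004,-3.46, 0.0002,0.0074,0.0004,-3.46, 0.0002,0.0074,0.0004,-3.46, 0.0002,0.0074,0.0004,-3.46, 0.0002,0.0074,0.0004,-3.46, 0.0002,0.0074,0.0004,-3.46, 0.0002,0.0074,0.0004,-3.46]'|grep force; done
python3 -m handwheel '[0.0002,0.0074,0.0004,-3.46, 0.0002,0.0074,0.0004,-3.46, 0,0,0,0, 0,0,0,0, 0,0,0,0]'|grep force
python3 -c "
from h import *
to(.633,.172,.06,225)"
```

```text
force: [0.4, 0.3, -0.0]
finger_force: 0.0
force: [-1.1, 0.1, 6.2]
finger_gap: 0.252
finger_force: 29.3
force: [-0.1, 0.7, 4.8]
finger_force: 35.1
force: [1.9, -0.2, 0.7]
finger_force: 30.5
force: [2.6, 0.5, 2.0]
finger_force: 29.2
force: [-1.1, 2.7, 5.2]
finger_force: 35.7
turn 0.0 then dx 1.3 dy 1.9 dz 5.2 mm | psi -135.0 j6 -0.55 gp [0.6352 0.1713 0.0652]
```

```bash
python3 -m handwheel '[0,0,0,0, 0,0,0,0, 0,0,0,0, 0,0,0,0]' -0.3|grep gap; python3 -m handwheel '[0,0,-0.02,0, 0,0,-0.03,0, 0,0,-0.035,0, 0,0,-0.035,0]' -0.75|grep gap; for i in 1 2; do python3 -m handwheel '[0,0,0,6.75, 0,0,0,6.75, 0,0,0,6.75, 0,0,0,6.75, 0,0,0,6.75, 0,0,0,6.75, 0,0,0,6.75, 0,0,0,6.75]' >/dev/null; done;  python3 -m handwheel '[0,0,0,6.75, 0,0,0,6.75, 0,0,0,6.75, 0,0,0,6.75]' >/dev/null; python3 -c "
from h import *
to(.479,.035,.185,90)"
```

```text
finger_gap: 0.65
finger_gap: 0.879
turn -0.3 then dx -127.2 dy -152.8 dz -12.3 mm | psi 89.7 j6 1.81 gp [0.632  0.1625 0.1828]
```

```bash
python3 -m handwheel '[-0.0212,-0.0254,-0.002,-0.2, -0.0212,-0.0254,-0.002,0, -0.0212,-0.0254,-0.002,0, -0.0212,-0.0254,-0.002,0, -0.0212,-0.0254,-0.002,0, -0.0212,-0.0254,-0.002,0, 0,0,0,0, 0,0,0,0]' >/dev/null;python3 -m handwheel '[0,0,0,0, 0,0,0,0]' >/dev/null
python3 tab.py; python3 -c "
from h import *
to(.481,.0655,.0545,90)"; python3 look.py |grep -E "ont|stop"
```

```text
stop [0.485, 0.165, 55.705, 1.181, -1.006, 45.613]
ontable [0.485, 0.173, 55.897, 17.66, 0.555, 58.982]
ontable [0.484, 0.143, 56.081, 30.289, -0.789, 59.031]
ontable [0.483, 0.104, 56.119, 30.019, -0.729, 59.002]
ontable [0.472, 0.022, 97.504, 77.521, -82.645, 58.946]
turn 0.3 then dx 22.3 dy -2.6 dz 132.1 mm | psi 90.3 j6 1.60 gp [0.4813 0.0352 0.1851]
stop [  0.726   0.256  49.405  11.468 -46.826  49.562  35.   ]
stop [ 0.493  0.166 33.583  0.642 -0.597 52.421 14.   ]
stop [ 0.482  0.209 49.076  8.273 -0.769 47.353 71.   ]
ontable [0.484, 0.181, 56.067, 30.673, -0.438, 59.932]
ontable [0.483, 0.144, 54.51, 28.577, -1.255, 60.241]
ontable [0.482, 0.105, 53.88, 28.508, -1.864, 59.966]
```

View pics/tab.png

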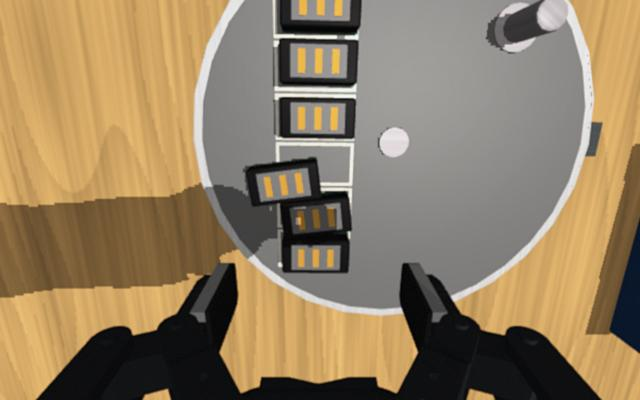

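The wrist view shows module 4 at (283,184), shifted out and turned about 7°. Module 5 is at (317,217), slightly turned and touching module 6 at (316,258). I measure them by their contacts.

```bash
cat > con.py <<'E'
from h import *
def con(save_as='con'):
    p,d=save('wrist',save_as);P=cloud('wrist',d)
    hsv=cv2.cvtColor(p,cv2.COLOR_RGB2HSV)
    m=((hsv[...,0]>10)&(hsv[...,0]<30)&(hsv[...,1]>90)&(hsv[...,2]>50)&(abs(P[...,2]-.0595)<.006)).astype('uint8')
    n,l=cv2.connectedComponents(cv2.dilate(m,np.ones((9,9)))*1)
    for i in range(1,n):
        q=P[(l==i)&(m>0)]
        if len(q)<40: continue
        (x,y),(a,b),t=cv2.minAreaRect((q[:,:2]*1000).astype('float32'))
        if a<b:a,b,t=b,a,t+90
        print('con',round(x/1000,4),round(y/1000,4),round(a,1),round(b,1),'deg',round((t+90)%180-90,1),len(q))
con()
E
python3 con.py; python3 -c "
from h import *
to(.459,.055,.18,98)"
```

```text
con 0.4729 0.1765 9.1 4.8 deg 89.3 116
con 0.4844 0.1764 9.5 4.8 deg -89.7 125
con 0.4966 0.1765 9.7 5.0 deg -88.4 128
con 0.4712 0.1433 16.0 5.0 deg 89.7 198
con 0.4832 0.1427 16.0 5.0 deg -89.8 188
con 0.4952 0.1429 16.0 5.1 deg -89.8 188
con 0.4709 0.1037 15.8 5.3 deg 89.4 179
con 0.4831 0.1037 15.8 4.5 deg -89.7 161
con 0.4952 0.1034 16.4 5.2 deg -89.7 166
con 0.4567 0.0533 29.5 16.4 deg 7.6 442
con 0.482 0.0257 29.9 17.0 deg 7.2 415
con 0.4816 -0.0083 29.1 16.8 deg 0.4 376
turn -7.7 then dx 22.3 dy -19.2 dz 5.6 mm | psi 90.3 j6 1.60 gp [0.481  0.0352 0.1848]
```

```bash
python3 -m handwheel '[0,0,0,-3.7, 0,0,0,-3.6, 0,0,0,0]' >/dev/null; python3 -c "
from h import *
to(.4567,.0543,.055,97.6)"
```

```text
turn 0.1 then dx 14.6 dy -24.4 dz 130.3 mm | psi 97.7 j6 1.48 gp [0.4806 0.0351 0.1848]
```

```bash
python3 -m handwheel '[0.0146,-0.0244,0.01,0, 0,0,0.025,0, 0,0,0.025,0, 0,0,0.025,0, 0,0,0.025,0, 0,0,0.013,0, 0,0,0.006,0, 0,0,0,0]'|grep force; python3 -m handwheel '[0,0,0,0, 0,0,0,0]'>/dev/null; python3 -c "
from h import *
to(.4567,.0543,.055,97.6)"
```

```text
force: [-0.0, 0.0, 0.7]
finger_force: 0.0
turn -0.0 then dx 0.4 dy -0.7 dz 2.5 mm | psi 97.6 j6 1.52 gp [0.4574 0.0539 0.0575]
```

```bash
python3 -m handwheel '[0,-0.0005,0.0015,0, 0,0,0,0, 0,0,0,0, 0,0,0,0, 0,0,0,0, 0,0,0,0]' 1 40|grep -E "force|gap"; python3 -m handwheel '[0,0,-0.005,0, 0,0,-0.02,0, 0,0,-0.025,0, 0,0,-0.025,0, 0,0,0,4, 0,0,0,4, 0,0,0,0, 0,0,0,0]'|grep gap; python3 -m handwheel '[0.0155,0.0255,0,0, 0,0,0,0, 0,0,0,0, 0,0,0,0]'|grep gap; python3 held.py; python3 -c "
from h import *
to(.482,.0665,.055,89.5)"
```

```text
force: [-0.5, -0.9, 5.8]
finger_gap: 0.642
finger_force: 42.7
finger_gap: 0.647
finger_gap: 0.64
contacts centre [0.479  0.0628] 0.1343 1428
gp [0.4792 0.0643 0.1306]
turn 0.1 then dx -2.3 dy 1.7 dz 75.6 mm | psi 89.6 j6 1.68 gp [0.4792 0.0643 0.1306]
```

```bash
python3 -m handwheel '[-0.0026,0.002,0.012,0, 0,0,0.02,0, 0,0,0.015,0, 0,0,0.012,0, 0,0,0.01,0, 0,0,0.006,0, 0,0,0,0, 0,0,0,0]' |grep -E "force"; python3 -c "
from h import *
to(.482,.0660,.0555,89.5)"; python3 -m handwheel '[0,0,0.001,0, 0,0,0.001,0, 0,0,0,0, 0,0,0,0]' |grep -E "force|ee"
python3 -m handwheel '[0,0,0,0, 0,0,0,0, 0,0,0,0, 0,0,0,0]' -0.75 |grep -E "gap"
python3 -m handwheel '[0,0,-0.02,0, 0,0,-0.03,0, -0.02,0,-0.04,0, -0.02,0,-0.04,0, 0,0,0,0, 0,0,0,0, 0,0,0,0]' |grep -E "gap"
python3 tab.py; python3 con.py|tail -4
python3 -c "
from h import *
to(.482,.0267,.055,97.2)"
```

```text
force: [-0.1, 0.5, -2.2]
finger_force: 43.3
turn 0.1 then dx -0.3 dy -1.4 dz 1.0 mm | psi 89.6 j6 1.68 gp [0.4834 0.0662 0.0565]
ee_pos: [0.4809, 0.057, 0.2106]
force: [-4.3, -1.4, 10.5]
finger_force: 44.7
finger_gap: 0.873
finger_gap: 0.872
stop [0.483, 0.164, 55.535, 1.466, 0.055, 45.93]
ontable [0.483, 0.165, 55.065, 2.165, -0.083, 56.855]
ontable [0.482, 0.142, 56.085, 30.367, 0.33, 58.363]
ontable [0.482, 0.103, 56.08, 30.017, -0.301, 58.349]
ontable [0.484, 0.066, 56.117, 29.543, -0.519, 58.302]
ontable [0.483, 0.009, 66.736, 58.029, -88.304, 58.26]
con 0.4842 0.0661 16.2 4.4 deg 89.6 160
con 0.4962 0.066 16.1 5.2 deg -89.7 172
con 0.4826 0.0248 29.5 16.7 deg 9.3 443
con 0.4827 -0.0091 29.2 17.4 deg 0.6 408
turn -7.6 then dx -2.7 dy 0.2 dz 119.7 mm | psi 89.6 j6 1.59 gp [0.4799 0.0221 0.1746]
```

```bash
python3 -m handwheel '[0,0,0,-4.2, 0,0,0,-4.2, 0,0,0,0]' >/dev/null; python3 -c "
from h import *
to(.4822,.0264,.055,98)"
```

```text
turn 0.1 then dx -3.2 dy 0.2 dz 119.6 mm | psi 98.1 j6 1.44 gp [0.48   0.0223 0.1745]
```

```bash
python3 -m handwheel '[-0.0032,0,0.01,0, 0,0,0.025,0, 0,0,0.025,0, 0,0,0.025,0, 0,0,0.02,0, 0,0,0.009,0, 0,0,0.004,0, 0,0,0,0]'|grep force; python3 -m handwheel '[0,0,0,0, 0,0,0,0]'>/dev/null; python3 -c "
from h import *
to(.4822,.0264,.055,98)"
```

```text
force: [0.2, -0.3, 0.1]
finger_force: 0.0
turn -0.0 then dx 0.7 dy -2.4 dz 4.4 mm | psi 98.0 j6 1.45 gp [0.4846 0.0257 0.0594]
```

```bash
python3 -m handwheel '[0.0005,-0.002,0.0035,0, 0,0,0,0, 0,0,0,0, 0,0,0,0, 0,0,0,0, 0,0,0,0]' 1 40|grep -E "force|gap"; python3 -m handwheel '[0,0,-0.005,0, 0,0,-0.02,0, 0,0,-0.025,0, 0,0,-0.025,0, 0,0,0,4.2, 0,0,0,4.2, 0,0,0,0, 0,0,0,0]'|grep gap; python3 -m handwheel '[0.002,0,0,0, 0,0,0,0, 0,0,0,0]'|grep gap; python3 held.py; python3 -c "
from h import *
to(.482,.0275,.055,89.5)"
```

```text
force: [-0.5, -0.6, 5.7]
finger_gap: 0.644
finger_force: 43.1
finger_gap: 0.647
finger_gap: 0.65
contacts centre [0.4797 0.0224] 0.1338 1505
gp [0.48   0.0237 0.1294]
turn 0.1 then dx -0.8 dy 0.8 dz 74.6 mm | psi 89.6 j6 1.59 gp [0.48   0.0237 0.1294]
```

```bash
python3 -m handwheel '[0,0.001,0.012,0, 0,0,0.02,0, 0,0,0.015,0, 0,0,0.012,0, 0,0,0.01,0, 0,0,0.005,0, 0,0,0,0, 0,0,0,0]' |grep -E "force"; python3 -c "
from h import *
to(.482,.0285,.0555,89.5)"; python3 -m handwheel '[0,0,0.001,0, 0,0,0.001,0, 0,0,0,0, 0,0,0,0]' |grep -E "force|ee"
python3 -m handwheel '[0,0,0,0, 0,0,0,0, 0,0,0,0, 0,0,0,0]' -0.75 |grep -E "gap"
python3 -m handwheel '[0,0,-0.02,0, 0,0,-0.03,0, 0.02,0,-0.04,0, 0.02,0,-0.04,0, 0,0,0,0, 0,0,0,0, 0,0,0,0]' |grep -E "gap"
python3 tab.py; python3 look.py|grep -E "ont|t "
python3 -c "
from h import *
to(.633,.172,.17,225)"
```

```text
force: [0.1, -0.8, -1.0]
finger_force: 42.9
turn 0.1 then dx 0.3 dy -0.7 dz 0.6 mm | psi 89.6 j6 1.60 gp [0.4827 0.0281 0.056 ]
ee_pos: [0.4801, 0.0187, 0.21]
force: [-2.2, -0.4, 9.3]
finger_force: 44.1
finger_gap: 0.875
finger_gap: 0.877
stop [0.48, 0.204, 49.6, 3.299, 0.07, 45.405]
stop [0.482, 0.164, 55.569, 1.617, -1.019, 45.139]
ontable [0.483, 0.178, 56.342, 29.852, 0.023, 58.294]
ontable [0.482, 0.142, 56.087, 29.56, -0.47, 58.241]
ontable [0.482, 0.102, 55.957, 30.196, 0.387, 58.223]
ontable [0.484, 0.066, 55.834, 29.831, -1.01, 58.206]
ontable [0.483, 0.027, 56.063, 30.303, -0.883, 58.178]
ontable [0.482, -0.01, 55.724, 30.812, 1.787, 58.145]
ontable [0.482, 0.143, 56.083, 30.232, 1.177, 60.031]
ontable [0.482, 0.179, 54.599, 28.646, -1.002, 60.088]
t 76.25
turn -135.5 then dx -188.9 dy -28.0 dz 17.7 mm | psi 89.5 j6 1.66 gp [0.4794 0.0575 0.1788]
```

View pics/tab.png

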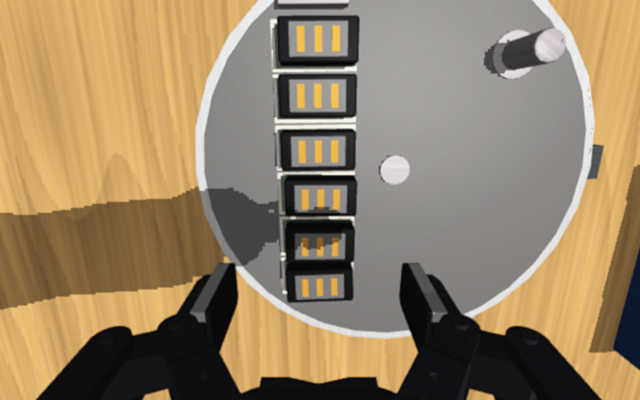

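All six are back in an even row, at rows 38 to 285 in the wrist view. Now I turn the table again.

```bash
for i in 1 2; do python3 -m handwheel '[0,0,0,-6.77, 0,0,0,-6.77, 0,0,0,-6.77, 0,0,0,-6.77, 0,0,0,-6.77, 0,0,0,-6.77, 0,0,0,-6.77, 0,0,0,-6.77]' -0.3 >/dev/null; done;  python3 -m handwheel '[0,0,0,-6.77, 0,0,0,-6.77, 0,0,0,-6.77, 0,0,0,-6.77]' >/dev/null; python3 -m handwheel '[-0.0315,-0.0047,0.002,0, -0.0315,-0.0047,0.002,0, -0.0315,-0.0047,0.002,0, -0.0315,-0.0047,0.002,0, -0.0315,-0.0047,0.002,0, -0.0315,-0.0047,0.002,0, 0,0,0,0, 0,0,0,0]'|grep gap
python3 - <<'E'
from h import *
p,d=arm.capture('wrist');P=cloud('wrist',d)
for b in blobs(P,.065,.09,8,60,(.55,.72,.1,.23)): print(np.round(b,3))
to(.633,.172,.06,225)
E
```

```text
finger_gap: 0.65
[6.3200e-01 1.7100e-01 2.0857e+01 2.0776e+01 4.4982e+01 7.7367e+01
 8.0500e+02]
turn -0.1 then dx 5.5 dy -3.0 dz 114.8 mm | psi -135.1 j6 -0.54 gp [0.6334 0.1712 0.175 ]
```

```bash
python3 -m handwheel '[0.006,-0.0032,0.01,0, 0,0,0.025,0, 0,0,0.025,0, 0,0,0.025,0, 0,0,0.02,0, 0,0,0.010,0, 0,0,0,0, 0,0,0,0]' -0.3 30|grep force
python3 -m handwheel '[0,0,0,0, 0,0,0,0, 0,0,0,0, 0,0,0,0, 0,0,0,0]' 1 30|grep -E "force|gap"
for i in 1 2 3; do python3 -m handwheel '[0.0002,-0.0074,-0.0004,3.46, 0.0002,-0.0074,-0.0004,3.46, 0.0002,-0.0074,-0.0004,3.46, 0.0002,-0.0074,-0.0004,3.46, 0.0002,-0.0074,-0.0004,3.46, 0.0002,-0.0074,-0.0004,3.46, 0.0002,-0.0074,-0.0004,3.46, 0.0002,-0.0074,-0.0004,3.46]'|grep force; done
python3 -m handwheel '[0.0002,-0.0074,-0.0004,3.46, 0.0002,-0.0074,-0.0004,3.46, 0,0,0,0, 0,0,0,0, 0,0,0,0]'|grep force
python3 -c "
from h import *
to(.633,-.002,.06,135)"
python3 -m handwheel '[0,0,0,0, 0,0,0,0, 0,0,0,0, 0,0,0,0]' -0.3|grep gap; python3 -m handwheel '[0,0,-0.02,0, 0,0,-0.03,0, 0,0,-0.03,0, 0,0,-0.03,0]'|grep force
python3 -m handwheel '[0.0145,-0.0323,-0.011,0, 0.0145,-0.0323,-0.011,0, 0.0145,-0.0323,-0.011,0, 0.0145,-0.0323,-0.011,0, 0.0145,-0.0323,-0.011,0, 0.0145,-0.0323,-0.011,0, 0.0145,-0.0323,-0.011,0, 0.0145,-0.0323,-0.011,0]' >/dev/null
python3 -m handwheel '[0.0145,-0.0323,0,0, 0.0145,-0.0323,0,0, 0.0145,-0.0323,0,0, 0.0145,-0.0323,0,0, 0,0,0,0, 0,0,0,0]'|grep t: 
python3 - <<'E'
from h import *
p,d=save('top','top4');P=cloud('top',d)
cv2.imwrite('pics/top4c.png',cv2.resize(p[120:320,140:500,::-1],None,fx=2.2,fy=2.2))
for b in blobs(P,.044,.056,40,60,(.35,.7,-.1,.2)): print('stop',np.round(b,3).tolist())
for b in blobs(P,.053,.067,40,280,(.4,.7,-.1,.23)): print('ontable',np.round(b[:6],3).tolist())
E
```

```text
force: [0.2, -0.3, -0.7]
finger_force: 0.0
force: [-4.0, 1.6, 4.4]
finger_gap: 0.249
finger_force: 29.1
force: [-1.9, -1.0, 1.5]
finger_force: 37.0
force: [1.6, -2.2, 2.8]
finger_force: 40.5
force: [4.0, 4.4, 1.7]
finger_force: 42.4
force: [-3.8, -3.3, 8.2]
finger_force: 37.8
turn -0.1 then dx 1.5 dy -0.7 dz 5.1 mm | psi 134.9 j6 0.76 gp [ 0.6345 -0.0029  0.065 ]
finger_gap: 0.649
force: [0.7, -0.8, 0.6]
finger_force: 0.0
t: 83.97
tool_rot: [-1.207, -2.892, -0.098]
stop [0.669, 0.15, 48.266, 7.664, 89.189, 47.738, 57.0]
stop [0.589, 0.147, 49.664, 1.452, -89.021, 52.355, 23.0]
ontable [0.64, 0.148, 55.572, 31.091, 88.808, 59.952]
ontable [0.604, 0.149, 55.742, 31.751, 89.633, 59.953]
ontable [0.565, 0.148, 52.432, 30.19, 88.357, 59.867]
ontable [0.527, 0.148, 54.696, 29.638, 87.459, 60.319]
ontable [0.488, 0.148, 56.954, 29.017, 87.358, 59.925]
ontable [0.452, 0.148, 56.47, 30.396, 89.873, 60.212]
```

View pics/top4c.png

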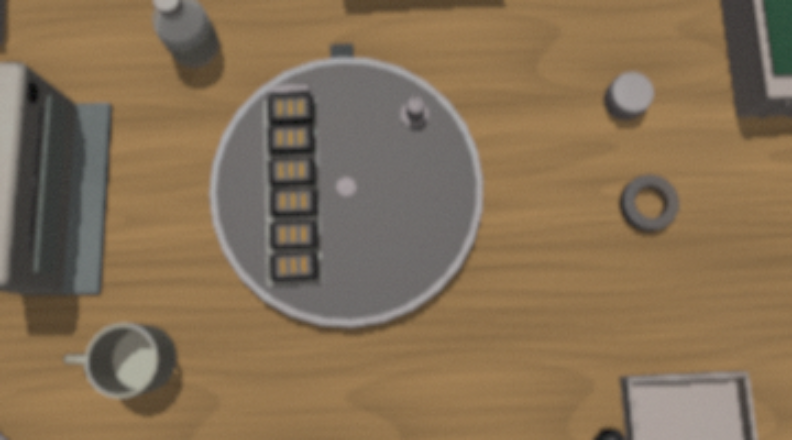

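The top view shows the row of six facing the scanner, at crop column 293 and rows 107 to 266. It is in order, the table is in the detent, and the bystanders have not moved, so I hand in.

```bash
python3 -c "
from station import arm
print(arm.sign_off())"
```

```text
the job is handed in; nothing more can be done
None
```

The job is handed in at about 84 s: all six modules are on their outlines in an even row, each within about 2 mm, and the table is in the scanner detent; two modules were knocked askew around the first quarter turn, so I turned back, reset them at the loading detent and turned again.

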